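# Weigh, tip and lock: carrots through the tipping weigh pan

### The job

Load every carrot from the marble board into the tipping weigh pan, then push the pan over past its detent so that they all end up in the glass bowl, and ease it back upright without letting it fall until it is clicked fully home. Then lock the pan: thread the red-handled C-hook, following its curve, through the steel and the brass eye until its tip stands well out beyond the brass one, and leave it lying flat on the latch shelf. Put any carrot that misses the bowl into it, and do not shift the bowl or disturb the other things on the counter.

Things in the scene. Friction and masses are not known exactly. Their poses are not given: they have to be found in the camera images.
- carrot0: one of the carrots (orange, green stalk stub), rigid, about 80 g; may be absent. Tapered: 128 mm long (plus a 17 mm stalk), 26 mm wide and high at the crown, 12 mm at the tip, flat underneath. Origin: middle of its underside; x runs along it from crown to tip, z up as it lies at first. Grip it across its y at the middle, where it is 19 mm wide and 19 mm high.
- carrot1: one of the carrots (purple, green stalk stub), rigid, about 80 g; may be absent. Tapered: 128 mm long (plus a 17 mm stalk), 26 mm wide and high at the crown, 12 mm at the tip, flat underneath. Origin: middle of its underside; x runs along it from crown to tip, z up as it lies at first. Grip it across its y at the middle, where it is 19 mm wide and 19 mm high.
- carrot2: one of the carrots (yellow, green stalk stub), rigid, about 80 g; may be absent. Tapered: 128 mm long (plus a 17 mm stalk), 26 mm wide and high at the crown, 12 mm at the tip, flat underneath. Origin: middle of its underside; x runs along it from crown to tip, z up as it lies at first. Grip it across its y at the middle, where it is 19 mm wide and 19 mm high.
- carrot3: one of the carrots (orange, green stalk stub), rigid, about 80 g; may be absent. Tapered: 128 mm long (plus a 17 mm stalk), 26 mm wide and high at the crown, 12 mm at the tip, flat underneath. Origin: middle of its underside; x runs along it from crown to tip, z up as it lies at first. Grip it across its y at the middle, where it is 19 mm wide and 19 mm high.
- carrot4: one of the carrots (purple, green stalk stub), rigid, about 80 g; may be absent. Tapered: 128 mm long (plus a 17 mm stalk), 26 mm wide and high at the crown, 12 mm at the tip, flat underneath. Origin: middle of its underside; x runs along it from crown to tip, z up as it lies at first. Grip it across its y at the middle, where it is 19 mm wide and 19 mm high.
- carrot5: one of the carrots (yellow, green stalk stub), rigid, about 80 g; may be absent. Tapered: 128 mm long (plus a 17 mm stalk), 26 mm wide and high at the crown, 12 mm at the tip, flat underneath. Origin: middle of its underside; x runs along it from crown to tip, z up as it lies at first. Grip it across its y at the middle, where it is 19 mm wide and 19 mm high.
- board: fixed marble board, 330 x 310 mm, 12 mm thick, on which the carrots lie in two rows of three places, 160 mm (x) by 70 mm (y) apart. Origin: middle of its underside.
- bowl: large glass mixing bowl, 250 mm across the rim, 85 mm high, foot 112 mm across, 1.2 kg, standing loose on the counter under the pan's pouring lip. Origin: middle of its underside.
- pan (a joint): tipping weigh pan's angle (rad): 0 upright, home on its rest; 1.75 tipped, end stop. A spring-ball detent resists up to 0.1 rad and is passed at 0.2; coming back, the pan hangs on the ball near 0.2 and must be pressed home by a few N on the handle. Empty it balances at about 1.0: beyond, it falls over by itself; short of it, it falls back, lightly damped. About 5 N at the handle moves it.
- pan_hinge (a point): middle of the pan's hinge, 150 mm above the counter, on the stand (a white scale base with two steel cheeks). The frame is the stand's: x along the hinge, y from the pouring lip towards the handle side, z up. As the pan tips, the lip goes down towards -y and the handle goes up and over towards -y.
- pan_in (a point): pan floor's upper face, at (0, 0.055, 0.012) from the hinge when upright; turns with the pan, axes then as the hinge's. Steel pan, 177 mm inside along x. Floor from the hinge (y -0.055 here) to the upright rear wall (y 0.063); the front wall flares from the hinge out to the lip at y -0.105. Walls 58 mm deep.
- pan_grip (a point): middle of the pan's handle bar (red sleeve): round, 13 mm thick, 110 mm long along the hinge's x, 42 mm above the rear wall's rim. When upright it lies at (0, 0.140, 0.112) from the hinge; radius about the hinge 179 mm. Turns with the pan.
- latch (a point): lock point, fixed to the stand, axes as the hinge's, at (-0.116, 0.071, 0.030) from the hinge: half-way between two upright round eyes (22 mm inside, 6 mm rod, axis y): the stand's steel eye 9 mm towards +y, the pan's brass eye 9 mm towards -y, in line only when the pan is home. A flat latch shelf, its top 6 mm lower, spans x -0.0165 to -0.1215, y -0.056 to 0.064 here.
- hook: loose steel C-hook, 120 g, lying flat: 8 mm rod in an arc of 150 degrees, 45 mm radius to the rod's middle, from a round boss (32 mm across, 8 mm high) with an upright red grip plate, 12 mm thick along x, 30 mm along y, top 60 mm up. Origin: middle of the boss's underside; z up. The arc's centre is (0, -0.045, 0.004); the rod leaves the boss towards +x and bends clockwise from above.
- hook_tip (a point): free end of the hook's rod, 150 degrees round the arc from the boss, 4 mm above its underside. It enters from the latch's +y side, through the steel eye, then the brass one; locked, the hook lies flat on the latch shelf, its arc's centre 45 mm to the -x side of the latch point, its boss on the +y side.
- hook_a (a point): point on the middle of the hook's rod, 70 degrees round the arc from the boss.
- hook_b (a point): the same, 95 degrees round from the boss.
- hook_c (a point): the same, 120 degrees round from the boss.
- garlic0: garlic bulb on the board, 52 mm across, 58 mm high, bystander. Origin: underside.
- garlic1: garlic bulb as the other, on the counter, bystander. Origin: underside.
- ramekin: small white bowl, 84 mm across, 42 mm high, bystander. Origin: underside.
- mill: dark wooden pepper mill, 58 mm across, 190 mm high, bystander. Origin: underside.
- spoon: wooden spoon, 240 mm long, bystander. Origin: underside middle.
Mind the look-alikes: they are no part of the job. Leave any orange look-alike of the hook alone.

How it is judged:
By the outcome, as a careful person would: the job done as asked, in the order asked, and still so for the second after the job is handed in, with the robot touching nothing.
Of carrot0, carrot1, carrot2, carrot3, carrot4, carrot5 only 3 to 5 are there at a start; the rules pass over those that are not, and their reading is None.
At some moment in a run one of carrot0, carrot1, carrot2, carrot3, carrot4, carrot5 may be knocked a few centimetres aside while the robot is not near it.
It also fails if it takes over 210 s, if anything falls off the work surface, if the arm or the gripper's body presses on something with over 40 N, if the wrist force passes 120 N, or if a joint passes its speed limit or range.

### The arm

A 6-joint arm with a two-finger parallel gripper is mounted at the origin on the work surface. World frame = base frame: x ahead of the robot, y to its left, z up, the work surface at z = 0. Lengths are in m, angles in degrees, forces in N, time in s.
With the tool pointing down it reaches from about 0.25 to 0.725 m from the base axis. Payload 9.7 kg.
Tool frame: the origin (TCP) lies on the mounting face of the last link; the fingertips stand 173 mm ahead of it and the grasp point (between the pads) lies 155 mm ahead of it; z points along the fingers, y is the line along which they close (so a half turn about z gives the same grasp; the last joint's range is limited). The gripper opens to 85 mm and grips with 20 to 120 N. Pads are 22 mm wide; open, the fingers measure 114 mm over their backs; the gripper's body (76 mm by 85 mm) begins 54 mm behind the grasp point. The pads swing forward as they close: fully open they stand 13 mm farther back than shut.
Start: joints at [69.844, 4.979, 10.078, 95.1, 0, 90], TCP at [0.19, 0.516, 0.405] pointing down, gripper open.
Joint ranges: [-179.16, 179.16], [-48.56, 103.87], [-65.8, 70.77], [-126.05, 130.52], [-82.76, 87.17], [-180, 180]. Speed limits (degrees/s): [127.2, 127.2, 147.25, 180, 180, 180].

### API

Orientations are given as [roll, pitch, yaw] about the fixed x, y, z axes, in that order (R = Rz(yaw) Ry(pitch) Rx(roll)).
In Python, from workcell import bot, camera, camera_model, outline_of, pinpoint gives the robot as it stands.
- The arm moves only by the tool move_arm, never from a script. Its arguments are lists of equal length, an entry for each row: "jaw": the closure, from 0 (fully open) to 1 (shut); "delta_pos": the shift along the world's x, y, z in m, a list of three; "yaw": the turn about the world's z in rad. In form: {"jaw": [jaw, ...], "delta_pos": [[dx, dy, dz], ...], "yaw": [yaw, ...]}. A call has 1 to 10 rows; each row shifts and turns the commanded pose from where the row before left it; what a row does not reach is not made up. A row lasts 1/12 s, in which the tool goes at most 41.7 mm and 7.16 degrees, less where a joint would pass 70% of its speed; a pose out of reach is approached as far as the arm can. A call with a gripper value outside its range is refused whole. The fingers move at their own pace and stop on an object; "force" is the grip in N (left out, the last holds). Time passes only in rows, so rows that do not move let the fingers close. It gives the time, the measured TCP pose, the force, the opening and the grip force at its end, in the units of the state.
- bot.get_obs(): the state, without advancing time (a new reading comes with each control period).
- camera(name): name is "side" or "top"; returns the picture (420x560x3 uint8, red, green, blue); there is no depth.
- camera_model(name): a dict with "fx", "fy", "cx", "cy" (pixels), "R" (3x3) and "t" (3): a world point X has camera coordinates R X + t. Camera axes: x right, y down, z forward; pixel columns grow to the right and rows downward; lengths in m; the calibration is good to about 2 mm. A picture is of the moment at which its call begins. camera_model takes no time and is no camera call.
- bot.job_done(): hands the job in; it is judged then, once.
Trained networks look in the newest picture that a camera, given by its name, has taken for a name from the list of things; names that differ only in an ending like _2 or _b are one class to them, and where a whole thing is asked for, a point or a joint stands for the part that bears it (a point fixed in the world has none). Each returns a list of dicts, best first, with "confidence" (0 to 1); they miss things now and then, are a little off and sometimes report something else, mostly with a low value. They report only what shows in the picture. A call takes as long as a camera call. They do not tell look-alikes from the thing itself.
- outline_of(camera, thing): "mask" (420x560 bool, what is visible of it) and "xy" ([column, row] in pixels, amid what is visible of it).
- pinpoint(camera, thing): "xy" ([column, row] in pixels: a listed point, or the origin of a listed thing).
The state is a dict: "time": time; "q": joint angles; "qd": joint speeds; "joint_efforts": joint torques, N m; "ee_pos": TCP position; "tcp_rot": TCP orientation; "wrist_force": force on the tool from outside, world axes, zero at the start; "torque": the same for the moment, N m; "opening": finger opening in m; "grasp_force": force on a finger pad.
Only numpy, scipy, OpenCV 4.12 (cv2) and the standard library are available. Lean on these libraries where they do the work, as an engineer would, in place of code of your own. Each camera call takes 0.05 s, during which the arm holds its last target. There are 200 camera calls.

## Working session

There is one attempt and no reset: what is moved stays moved. The work goes in short steps, Python scripts to look and compute and a tool call to move; the robot and the scene stay as the last step left them, time stands still between calls to the robot, and variables do not carry over. Pictures are saved under pics/ and viewed, at most 14 in all, crops included, and the job is handed in when it is done.

Besides the shell and the picture viewer there is one more tool, called after "Emit:" by a JSON object that holds its "method" and its "body". move_arm: Moves the arm, as the interface text tells. Its arguments: {"type":"object","properties":{"jaw":{"type":"array"},"delta_pos":{"type":"array"},"yaw":{"type":"array"},"force":{"type":"number"}},"required":["jaw","delta_pos","yaw"]}

```bash
mkdir -p pics
cat > h.py <<'E'
import numpy as np, cv2
from workcell import bot, camera, camera_model, outline_of, pinpoint
def save(name,fn,crop=None,k=1):
    im=camera(name)
    if crop: 
        a,b,c,d=crop; im=im[b:d,a:c]
    im=cv2.resize(im,None,fx=k,fy=k,interpolation=cv2.INTER_CUBIC)
    cv2.imwrite('pics/'+fn,im[:,:,::-1])
def ray(name,xy):
    m=camera_model(name); R=np.array(m['R']);t=np.array(m['t'])
    d=R.T@np.array([(xy[0]-m['cx'])/m['fx'],(xy[1]-m['cy'])/m['fy'],1]); return -R.T@t,d
def atz(name,xy,z):
    o,d=ray(name,xy); return o+d*(z-o[2])/d[2]
def tri(a,b):
    (o1,d1),(o2,d2)=ray('top',a),ray('side',b)
    d1=d1/np.linalg.norm(d1);d2=d2/np.linalg.norm(d2)
    s=np.linalg.lstsq(np.c_[d1,-d2],o2-o1,rcond=None)[0]
    p,q=o1+s[0]*d1,o2+s[1]*d2
    return (p+q)/2,np.linalg.norm(p-q)
def proj(name,X):
    m=camera_model(name); c=np.array(m['R'])@np.array(X)+np.array(m['t'])
    return np.array([m['fx']*c[0]/c[2]+m['cx'],m['fy']*c[1]/c[2]+m['cy']])
E
python3 - <<'E'
from h import *
np.set_printoptions(precision=3,suppress=True)
save('top','t0.png',k=1.4);save('side','s0.png',k=1.4)
for n in ['top','side']:
    m=camera_model(n);print(n,-np.array(m['R']).T@np.array(m['t']),m['fx'])
for th in ['carrot0','carrot1','carrot2','pan_hinge','pan_in','pan_grip','latch','hook','hook_tip','hook_a','bowl','board','garlic0','mill','ramekin','spoon']:
    for c in ['top','side']:
        print(th,c,[(np.round(d['xy']).tolist(),round(d['confidence'],2)) for d in pinpoint(c,th)])
o=bot.get_obs();print(o)
E
```

```text
top [ 0.415 -0.01   1.284] 445.8822215962611
side [ 0.303 -0.619  0.881] 380.6688019785659
carrot0 top [([200.0, 246.0], 0.74), ([202.0, 187.0], 0.65), ([156.0, 242.0], 0.64)]
carrot0 side [([234.0, 176.0], 0.56), ([234.0, 204.0], 0.56), ([282.0, 201.0], 0.4), ([368.0, 401.0], 0.35)]
carrot1 top [([200.0, 246.0], 0.74), ([202.0, 187.0], 0.65), ([156.0, 242.0], 0.64)]
carrot1 side [([234.0, 176.0], 0.56), ([234.0, 204.0], 0.56), ([282.0, 201.0], 0.4), ([368.0, 401.0], 0.35)]
carrot2 top [([200.0, 246.0], 0.74), ([202.0, 187.0], 0.65), ([156.0, 242.0], 0.64)]
carrot2 side [([234.0, 176.0], 0.56), ([234.0, 204.0], 0.56), ([282.0, 201.0], 0.4), ([368.0, 401.0], 0.35)]
pan_hinge top [([311.0, 170.0], 0.8), ([250.0, 161.0], 0.63)]
pan_hinge side [([336.0, 233.0], 0.91), ([176.0, 203.0], 0.33)]
pan_in top [([286.0, 171.0], 0.64), ([254.0, 158.0], 0.42)]
pan_in side [([325.0, 214.0], 0.63)]
pan_grip top [([256.0, 162.0], 0.71)]
pan_grip side [([319.0, 161.0], 0.96)]
latch top [([284.0, 211.0], 0.75)]
latch side [([280.0, 217.0], 0.92)]
hook top [([381.0, 250.0], 0.71), ([390.0, 301.0], 0.7),
[... 1319 characters left out ...]
.0], 0.52), ([234.0, 206.0], 0.32), ([304.0, 377.0], 0.29)]
mill top [([211.0, 148.0], 0.84)]
mill side []
ramekin top [([431.0, 200.0], 0.62)]
ramekin side [([370.0, 400.0], 0.94)]
spoon top [([172.0, 310.0], 0.8)]
spoon side [([178.0, 203.0], 0.62)]
{'time': 1.7, 'q': array([69.844,  4.979, 10.08 , 95.098, -0.001, 89.998]), 'qd': array([ 0.052,  0.004,  0.041, -0.093,  0.038, -0.056]), 'joint_efforts': array([  0.003, -52.009,  46.486,   0.002,   0.   ,  -0.   ]), 'ee_pos': array([0.19 , 0.516, 0.405]), 'tcp_rot': array([179.997,   0.001, 159.846]), 'wrist_force': array([-0.043,  0.223,  0.372]), 'torque': array([-0.01 ,  0.04 ,  0.025]), 'grasp_force': 0.0, 'opening': 0.08531371422434315}
```

View pics/t0.png

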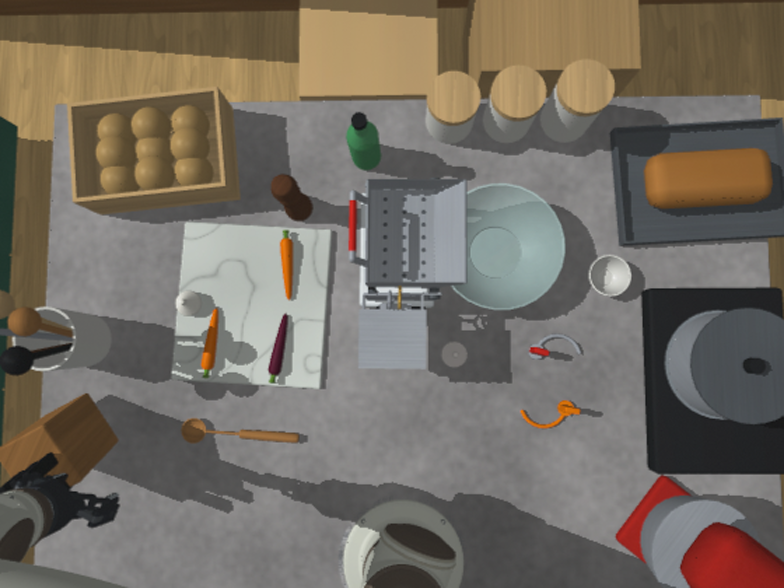

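View pics/s0.png

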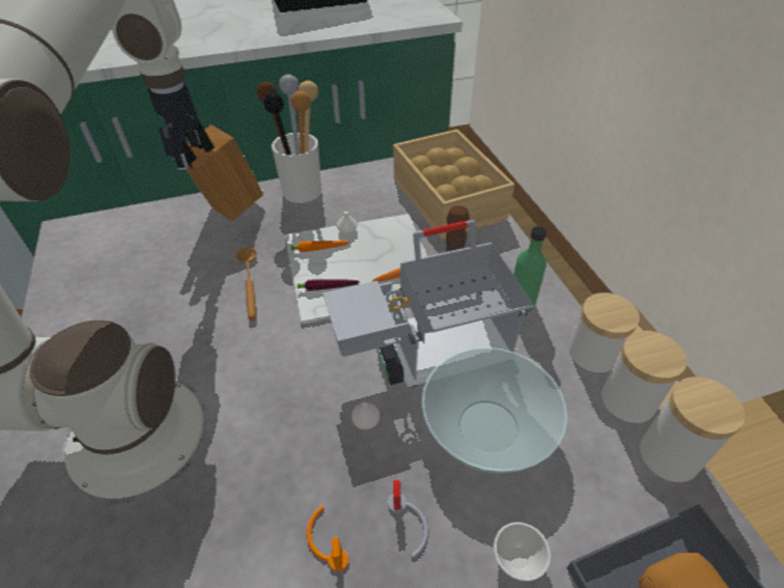

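Top view: three carrots are on the board, orange at (204,189), orange at (150,243) and purple at (199,248). The pan has its red handle on the left at (251,161). There are two hook-like things. One is a steel rod with a red plate at (386,250), the other is all orange at (405,292). The steel one with the red plate fits the description.

Run:
```python
from h import *
np.set_printoptions(precision=4,suppress=True)
im=camera('top');sd=camera('side')
tm=outline_of('top','carrot0'); 
for d in tm:
    if d['confidence']<.4: continue
    ys,xs=np.nonzero(d['mask']); P=np.array([atz('top',(x,y),.021)[:2] for x,y in zip(xs,ys)])
    r=cv2.minAreaRect(P.astype(np.float32)*1000); u=np.linalg.svd(P-P.mean(0),full_matrices=False)[2][0]
    print('car',round(d['confidence'],2),np.round(d['xy']),P.mean(0),'ang',np.degrees(np.arctan2(u[1],u[0])),r,len(xs),im[int(d['xy'][1]),int(d['xy'][0])])
print([(d['xy'],round(d['confidence'],2)) for d in outline_of('side','carrot0')])
for th,a,b in [('grip',None,None)]:
  for cam,I in [('top',im),('side',sd)]:
    h=cv2.cvtColor(I,cv2.COLOR_RGB2HSV); m=((h[...,0]<6)|(h[...,0]>174))&(h[...,1]>170)&(h[...,2]>90)
    n,l,s,c=cv2.connectedComponentsWithStats(m.astype(np.uint8))
    for i in range(1,n):
        if s[i,4]>15: 
            ys,xs=np.nonzero(l==i);u=np.linalg.svd(np.c_[xs,ys]-c[i],full_matrices=False)[2][0];pr=(np.c_[xs,ys]-c[i])@u
            print(cam,'red',c[i],s[i],'ends',c[i]+u*pr.min(),c[i]+u*pr.max())
for th in ['latch','pan_hinge','pan_grip','pan_in','bowl','hook','hook_tip','hook_a','hook_b','hook_c','garlic0','ramekin','mill']:
    a=[(d['xy'],round(d['confidence'],2)) for d in pinpoint('top',th)[:3]];b=[(d['xy'],round(d['confidence'],2)) for d in pinpoint('side',th)[:3]]
    print(th,a,b, tri(a[0][0],b[0][0]) if a and b else '')
top=np.hstack([cv2.resize(im[215:320,340:460],None,fx=3.3,fy=3.3),cv2.resize(im[150:255,230:350],None,fx=3.3,fy=3.3)])
cv2.imwrite('pics/c1.png',top[:,:,::-1])
```

```text
car 0.82 [152. 246.] [0.4305 0.3907] ang 172.5848584892963 ((434.2498474121094, 391.19378662109375), (27.370302200317383, 134.71194458007812), 84.96773529052734) 350 [118  60  12]
car 0.78 [204. 184.] [0.5952 0.2352] ang -176.05197729967023 ((593.2030639648438, 233.53683471679688), (139.6841583251953, 25.575162887573242), 6.464759349822998) 325 [205 104  14]
car 0.76 [198. 250.] [0.4187 0.2509] ang 168.86027634942147 ((422.6282043457031, 251.8299560546875), (29.086566925048828, 141.34979248046875), 82.82152557373047) 369 [95 42 61]
[([233.3, 201.0], 0.73), ([224.0, 175.2], 0.66), ([178.9, 204.4], 0.49)]
top red [251.3973 160.5959] [249 143   5  35 146] ends [251.6374 142.9814] [251.1732 177.0296]
top red [385.0392 250.4706] [379 248  13   6  51] ends [378.791 248.766] [391.2293 252.1593]
top red [461.1899 366.1975] [440 340  51  61 790] ends [478.2672 342.19  ] [444.488  389.6771]
top red [520.5747 400.9676] [ 486  374   74   46 2438] ends [488.058  394.1641] [561.0031 409.4265]
side red [318.3731 162.4776] [303 158  30  10 134] ends [332.1265 159.6061] [303.1375 165.6586]
side red [
[... 1541 characters left out ...]
82.1, 357.9], 0.82)] (array([ 0.3559, -0.3141,  0.0932]), np.float64(0.17461884304892714))
hook_c [([402.1, 240.4], 0.7), ([391.8, 303.7], 0.69), ([382.7, 253.9], 0.63)] [([221.5, 388.2], 0.91), ([219.1, 379.4], 0.86), ([282.1, 357.9], 0.82)] (array([ 0.3559, -0.3141,  0.0932]), np.float64(0.17461884304892714))
garlic0 [([136.3, 218.2], 0.83), ([325.2, 254.3], 0.62)] [([261.4, 301.6], 0.84), ([248.4, 165.6], 0.52), ([178.6, 200.2], 0.37)] (array([ 0.6913,  1.2693, -2.3696]), np.float64(0.0075900770433756665))
ramekin [([428.0, 199.2], 0.85), ([408.0, 245.2], 0.3)] [([366.3, 400.3], 0.83)] (array([ 0.5634, -0.408 , -0.0124]), np.float64(0.0019548445115001355))
mill [([213.7, 147.0], 0.96)] []
```

View pics/c1.png

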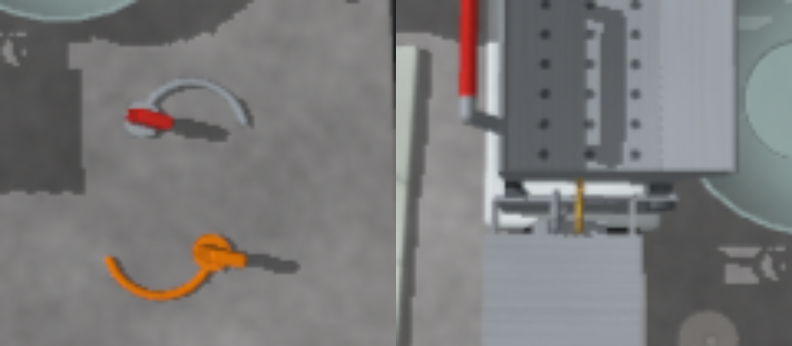

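Run:
```python
from h import *
np.set_printoptions(precision=4,suppress=True)
g,e=tri((251.4,160.6),(318.4,162.5));print('grip',g,e)
e1=tri((251.6,143),(332.1,159.6));e2=tri((251.2,177),(303.1,165.7));print(e1,e2)
v=atz('top',(251.6,143),.262)-atz('top',(251.2,177),.262);th=np.arctan2(v[1],v[0]);print('yaw',np.degrees(th),np.linalg.norm(v[:2]))
print('grip@.262',atz('top',(251.4,160.6),.262))
print('brass',atz('top',(285.8,210.5),.185),'steel',atz('top',(278.8,210.5),.185))
# pan edges crop: left x 503, right 735 ; 
for q in [(503,172),(735,172),(503,0),(735,0)]:
    print('rim',atz('top',((q[0]-396)/3.3+230,q[1]/3.3+150),.22))
# hook: red plate top at z .06 ; boss circle ; arc
print('plate',tri((385.04,250.5),(282.9,345)),atz('top',(378.8,248.8),.06),atz('top',(391.2,252.2),.06))
# segment grey rod & fit circle
im=camera('top')
pts=[(150,108),(165,90),(190,83),(212,88),(230,103),(248,125)]
P=np.array([atz('top',(x/3.3+340,y/3.3+215),.004)[:2] for x,y in pts])
A=np.c_[2*P,np.ones(6)];s=np.linalg.lstsq(A,(P**2).sum(1),rcond=None)[0];print('arc c',s[:2],np.sqrt(s[2]+s[:2]@s[:2]),'tip',P[-1])
print('boss',atz('top',(142/3.3+340,122/3.3+215),.008))
for a,b in [((204,184),(282,198))]: print('B',tri(a,b))
for n,X in dict(A=(.4425,.390,.012),B=(.585,.2328,.012),P=(.431,.2505,.012)).items(): print(n,proj('side',X),proj('top',X))
o=bot.get_obs();print(o['time'])
print('pin',[tri(a['xy'],b['xy']) for a in pinpoint('top','carrot0') for b in pinpoint('side','carrot0') if tri(a['xy'],b['xy'])[1]<.01])
```

```text
grip [0.6253 0.0802 0.2649] 0.0020433737044016527
(array([0.6653, 0.0804, 0.2644]), np.float64(0.0014428068265579061)) (array([0.5855, 0.0809, 0.2644]), np.float64(0.000881314642690517))
yaw -0.432745792019274 0.0803065817057377
grip@.262 [0.6249 0.0807 0.262 ]
brass [0.5149 0.0017 0.185 ] steel [0.515  0.0191 0.185 ]
rim [0.5322 0.0575 0.22  ]
rim [ 0.5315 -0.111   0.22  ]
rim [0.6594 0.0577 0.22  ]
rim [ 0.6581 -0.1124  0.22  ]
plate (array([ 0.4163, -0.2651,  0.0664]), np.float64(0.0003489388247256507)) [ 0.4208 -0.2496  0.06  ] [ 0.4115 -0.2829  0.06  ]
arc c [ 0.3987 -0.3163] 0.04594751756365725 tip [ 0.4094 -0.3627]
boss [ 0.4121 -0.2715  0.008 ]
B (array([ 0.5963,  0.2456, -0.0017]), np.float64(0.029018066684889758))
A [231.1284 176.7793] [151.4166 241.5206]
B [284.2948 197.6412] [206.4484 192.0562]
P [237.264  204.5182] [199.6217 245.4736]
3.25
pin [(array([0.4446, 0.3719, 0.0491]), np.float64(0.0021395395250261803)), (array([0.4223, 0.2067, 0.1877]), np.float64(0.004493692058851219))]
```

Emit:
{"method": "move_arm", "body": {"jaw": [0.3, 0.3, 0.3, 0.3, 0.3, 0.3, 0.3, 0.3, 0.3, 0.3], "delta_pos": [[0.02, -0.01, 0], [0.02, -0.01, 0], [0.02, -0.01, 0], [0.02, -0.01, 0], [0.02, -0.01, 0], [0.02, -0.01, 0], [0.02, -0.01, 0], [0.02, -0.01, 0], [0.02, -0.01, 0], [0.02, -0.01, 0]], "yaw": [-0.1, -0.1, -0.1, -0.1, -0.1, -0.1, -0.1, -0.1, -0.1, -0.1], "force": 40}}

```text
time: 4.28
ee_pos: [0.3904, 0.4157, 0.4047]
tcp_rot: [180.0, -0.0, 102.3]
wrist_force: [-0.7, 0.4, -0.2]
opening: 0.0598
grasp_force: 0.0
```

The right-hand crop shows brass eye at (286,210) and the steel eye at (279,210). In the left crop, the target is the steel hook with the red plate at (385,250). I'll leave the orange one at (405,292) alone.

Emit:
{"method": "move_arm", "body": {"jaw": [0.5, 0.5, 0.5, 0.5, 0.5, 0.5, 0.5, 0.5, 0.5, 0.5], "delta_pos": [[0.005, -0.0025, -0.01], [0.005, -0.0025, -0.01], [0.005, -0.0025, -0.01], [0.005, -0.0025, -0.01], [0.005, -0.0025, -0.01], [0.005, -0.0025, -0.01], [0.005, -0.0025, -0.01], [0.005, -0.0025, -0.01], [0.005, -0.0025, -0.01], [0.005, -0.0025, -0.01]], "yaw": [-0.12, -0.12, -0.12, -0.12, -0.12, -0.12, -0.12, -0.12, -0.12, -0.12]}}

```text
time: 5.12
ee_pos: [0.4644, 0.3602, 0.304]
tcp_rot: [-178.3, 0.0, 37.7]
wrist_force: [1.1, 0.1, -0.5]
opening: 0.0429
grasp_force: 0.0
```

Emit:
{"method": "move_arm", "body": {"jaw": [0.5, 0.5, 0.5, 0.5, 0.5, 0.5, 0.5], "delta_pos": [[0, 0, -0.01], [0, 0, -0.01], [0, 0, -0.01], [0, 0, -0.01], [0, 0, -0.01], [0, 0, 0], [0, 0, 0]], "yaw": [-0.12, -0.12, -0.12, -0.12, -0.12, -0.08, 0]}}

```text
time: 5.7
ee_pos: [0.5561, 0.1692, 0.2516]
tcp_rot: [-170.6, 0.3, 15.2]
wrist_force: [-0.7, -0.2, 1.1]
opening: 0.0424
grasp_force: 0.0
```

```bash
cat > car.py <<'E'
from h import *
np.set_printoptions(precision=4,suppress=True)
def carrots(z=.021):
    im=camera('top')
    for d in outline_of('top','carrot0'):
        if d['confidence']<.35: continue
        ys,xs=np.nonzero(d['mask']); P=np.array([atz('top',(x,y),z)[:2] for x,y in zip(xs,ys)])
        r=cv2.minAreaRect(P.astype(np.float32)*1000);u=np.linalg.svd(P-P.mean(0),full_matrices=False)[2][0];u*=np.sign(u[0])
        print('car',round(d['confidence'],2),np.round(d['xy']),'rectc',np.array(r[0])/1000,'ang',round(np.degrees(np.arctan2(u[1],u[0])),1),'size',np.round(r[1]),len(xs))
if __name__=='__main__':
    carrots();o=bot.get_obs();print(o['time'],o['ee_pos'],o['tcp_rot'],o['q'])
E
python3 car.py
```

```text
car 0.62 [155. 248.] rectc [0.434  0.3903] ang -7.4 size [ 25. 135.] 318
5.8 [0.5554 0.1723 0.2525] [-170.5486    0.2343   15.4824] [ 15.4275   9.1318  -2.3485  78.7632   9.4512 179.9443]
```

Turning the yaw down drives joint 6 to its limit, because q6 = q1 + 180 − yaw. I'll go round the other way to yaw ≈ 174.

Emit:
{"method": "move_arm", "body": {"jaw": [0.5, 0.5, 0.5, 0.5, 0.5, 0.5, 0.5, 0.5, 0.5, 0.5], "delta_pos": [[0, 0, 0.02], [0, 0, 0.02], [0, 0, 0.02], [0, 0, 0.02], [0, 0, 0.01], [0, 0, 0], [0, 0, 0], [0, 0, 0], [0, 0, 0], [0, 0, 0]], "yaw": [0.12, 0.12, 0.12, 0.12, 0.12, 0.12, 0.12, 0.12, 0.12, 0.12]}}

```text
time: 6.63
ee_pos: [0.5548, 0.1746, 0.3428]
tcp_rot: [-170.6, 0.2, 84.8]
wrist_force: [0.1, 0.3, 0.3]
opening: 0.0428
grasp_force: 0.0
```

Emit:
{"method": "move_arm", "body": {"jaw": [0.5, 0.5, 0.5, 0.5, 0.5, 0.5, 0.5, 0.5, 0.5, 0.5], "delta_pos": [[-0.01, 0, 0.013], [-0.01, 0, 0.013], [-0.01, 0, 0.013], [-0.01, 0, 0.013], [-0.01, 0, 0.013], [-0.01, 0, 0.013], [-0.01, 0, 0.013], [-0.01, 0, 0.013], [-0.01, 0, 0.013], [-0.01, 0, 0.013]], "yaw": [0.12, 0.12, 0.12, 0.12, 0.12, 0.12, 0.12, 0.12, 0.12, 0.12]}}

```text
time: 7.47
ee_pos: [0.4541, 0.1744, 0.4735]
tcp_rot: [-170.6, 0.2, 153.6]
wrist_force: [0.1, -0.1, 0.7]
opening: 0.0424
grasp_force: 0.0
```

Emit:
{"method": "move_arm", "body": {"jaw": [0.5, 0.5, 0.5, 0.5, 0.5, 0.5, 0.5, 0.5, 0.5, 0.5], "delta_pos": [[0, -0.0175, 0], [0, -0.0175, 0], [0, -0.0175, 0], [0, -0.0175, 0], [0, -0.0175, 0], [0, -0.0175, 0], [0, -0.0175, 0], [0, -0.0175, 0], [0, -0.0175, 0], [0, -0.0175, 0]], "yaw": [0.12, 0.12, 0.12, 0.12, 0.12, 0.12, 0.12, 0.12, 0.12, 0.12]}}

```text
time: 8.3
ee_pos: [0.4548, -0.0014, 0.4731]
tcp_rot: [-170.5, 0.3, -137.7]
wrist_force: [-0.9, 0.1, 0.3]
opening: 0.043
grasp_force: 0.0
```

Emit:
{"method": "move_arm", "body": {"jaw": [0.5, 0.5, 0.5, 0.5, 0.5, 0.5, 0.5, 0.5, 0.5, 0.5], "delta_pos": [[0, 0, 0], [0, 0, 0], [0, 0, 0], [0, 0, 0], [0, 0, 0], [0, 0, 0], [0, 0, 0], [0, 0, 0], [0, 0, 0], [0, 0, 0]], "yaw": [0.12, 0.12, 0.12, 0.12, 0.12, 0.12, 0.12, 0.12, 0.12, 0.12]}}

```text
time: 9.13
ee_pos: [0.4549, -0.0006, 0.4731]
tcp_rot: [-170.5, 0.2, -68.9]
wrist_force: [0.3, -0.4, -1.5]
opening: 0.043
grasp_force: 0.0
```

```bash
python3 -c "
from h import *
o=bot.get_obs();print(o['time'],o['ee_pos'],o['tcp_rot'],o['q'])"
```

```text
9.1333 [ 0.45487606 -0.00061156  0.4730812 ] [-170.49104154    0.20246137  -68.91224275] [  -0.99552396  -11.10853971    2.08277008   94.44283254    3.74624042
 -111.77977729]
```

Emit:
{"method": "move_arm", "body": {"jaw": [0.5, 0.5, 0.5, 0.5, 0.5, 0.5, 0.5, 0.5, 0.5], "delta_pos": [[0, 0, 0], [0, 0, 0], [0, 0, 0], [0, 0, 0], [0, 0, 0], [0, 0, 0], [0, 0, 0], [0, 0, 0], [0, 0, 0]], "yaw": [0.12, 0.12, 0.12, 0.12, 0.12, 0.12, 0.12, 0.12, 0.12]}}

```text
time: 9.88
ee_pos: [0.455, -0.0006, 0.473]
tcp_rot: [-170.5, 0.2, -7.0]
wrist_force: [-0.5, -0.3, -0.1]
opening: 0.0422
grasp_force: 0.0
```

Emit:
{"method": "move_arm", "body": {"jaw": [0.5, 0.5], "delta_pos": [[0, 0, 0], [0, 0, 0]], "yaw": [0.12, 0.12]}}

```text
time: 10.05
ee_pos: [0.4525, 0.0415, 0.4732]
tcp_rot: [-172.3, 0.3, 3.1]
wrist_force: [1.7, -1.0, -0.4]
opening: 0.0425
grasp_force: 0.0
```

```bash
python3 -c "
from h import *
o=bot.get_obs();print(o['time'],o['ee_pos'],o['tcp_rot'],o['q'])"
```

```text
10.05 [0.4524641  0.04152359 0.47316674] [-172.28213471    0.32589355    3.12131723] [   3.35290544   -5.80525053    6.99064841  103.09040484    7.71911911
 -179.76629782]
```

Pushing against this limit cancels the tilt, so I'll continue in small steps.

Emit:
{"method": "move_arm", "body": {"jaw": [0.5, 0.5, 0.5], "delta_pos": [[0, 0, 0], [0, 0, 0], [0, 0, 0]], "yaw": [0.12, 0.12, 0.12]}}

```text
time: 10.3
ee_pos: [0.427, 0.1443, 0.4745]
tcp_rot: [-176.2, 0.3, 17.7]
wrist_force: [1.3, -0.9, 0.6]
opening: 0.0428
grasp_force: 0.0
```

Emit:
{"method": "move_arm", "body": {"jaw": [0.5], "delta_pos": [[0, 0, 0]], "yaw": [0.0]}}

```text
time: 10.38
ee_pos: [0.4258, 0.147, 0.4748]
tcp_rot: [-176.2, 0.3, 18.0]
wrist_force: [-0.3, -0.1, -0.3]
opening: 0.0428
grasp_force: 0.0
```

Emit:
{"method": "move_arm", "body": {"jaw": [0.5, 0.5, 0.5], "delta_pos": [[0, 0, 0], [0, 0, 0], [0, 0, 0]], "yaw": [0.12, 0.12, 0]}}

```text
time: 10.63
ee_pos: [0.3966, 0.2081, 0.475]
tcp_rot: [-178.8, 0.3, 27.3]
wrist_force: [-0.7, 0.2, 0.2]
opening: 0.0425
grasp_force: 0.0
```

Emit:
{"method": "move_arm", "body": {"jaw": [0.5, 0.5], "delta_pos": [[0, 0, 0], [0, 0, 0]], "yaw": [0.11, 0]}}

```text
time: 10.8
ee_pos: [0.3808, 0.2337, 0.475]
tcp_rot: [-180.0, 0.4, 31.5]
wrist_force: [0.1, -0.1, -0.6]
opening: 0.0428
grasp_force: 0.0
```

```bash
python3 -c "
from h import *
o=bot.get_obs();print(o['time'],o['ee_pos'],o['tcp_rot'],o['q'])"
```

```text
10.8 [0.3807695  0.23365055 0.47500491] [-179.98164148    0.3591093    31.47074302] [ 3.15297358e+01 -6.63026488e+00  6.56914833e+00  1.03558503e+02
  1.87282534e-02 -1.79941008e+02]
```

Emit:
{"method": "move_arm", "body": {"jaw": [0.5, 0.5, 0.5, 0.5, 0.5, 0.5, 0.5, 0.5, 0.5, 0.5], "delta_pos": [[0.003, 0.008, 0], [0.003, 0.008, 0], [0.003, 0.008, 0], [0.003, 0.008, 0], [0.003, 0.008, 0], [0.003, 0.008, 0], [0.003, 0.008, 0], [0.003, 0.008, 0], [0.003, 0.008, 0], [0.003, 0.008, 0]], "yaw": [-0.12, -0.12, -0.12, -0.12, -0.12, -0.12, -0.12, -0.12, -0.12, -0.12]}}

```text
time: 11.63
ee_pos: [0.4127, 0.3113, 0.475]
tcp_rot: [-180.0, 0.4, -38.1]
wrist_force: [-0.5, -0.6, 0.1]
opening: 0.0425
grasp_force: 0.0
```

Emit:
{"method": "move_arm", "body": {"jaw": [0.5, 0.5, 0.5, 0.5, 0.5, 0.5, 0.5, 0.5, 0.5, 0.5], "delta_pos": [[0.003, 0.0076, 0], [0.003, 0.0076, 0], [0.003, 0.0076, 0], [0.003, 0.0076, 0], [0.003, 0.0076, 0], [0.003, 0.0076, 0], [0.003, 0.0076, 0], [0.003, 0.0076, 0], [0.003, 0.0076, 0], [0.003, 0.0076, 0]], "yaw": [-0.12, -0.12, -0.12, -0.12, -0.12, -0.12, -0.12, -0.12, -0.12, -0.12]}}

```text
time: 12.47
ee_pos: [0.4427, 0.3873, 0.4749]
tcp_rot: [-180.0, 0.4, -106.8]
wrist_force: [-1.0, -0.5, 0.5]
opening: 0.0431
grasp_force: 0.0
```

Emit:
{"method": "move_arm", "body": {"jaw": [0.5, 0.5, 0.5, 0.5, 0.5, 0.5, 0.5, 0.5, 0.5, 0.5], "delta_pos": [[0, 0, -0.0215], [0, 0, -0.0215], [0, 0, -0.0215], [0, 0, -0.0215], [0, 0, -0.0215], [0, 0, -0.0215], [0, 0, -0.0215], [0, 0, -0.0215], [0, 0, -0.0215], [0, 0, -0.0215]], "yaw": [-0.12, -0.12, -0.12, -0.12, -0.12, -0.12, -0.12, -0.12, -0.12, -0.12]}}

```text
time: 13.3
ee_pos: [0.4425, 0.3868, 0.2589]
tcp_rot: [180.0, 0.4, -175.6]
wrist_force: [-0.8, -0.3, -0.7]
opening: 0.0427
grasp_force: 0.0
```

Emit:
{"method": "move_arm", "body": {"jaw": [0.5, 0.5, 0.5], "delta_pos": [[0, 0, 0], [0, 0, 0], [0, 0, 0]], "yaw": [-0.1, -0.1, 0]}}

```text
time: 13.55
ee_pos: [0.4425, 0.3869, 0.2594]
tcp_rot: [-180.0, 0.4, 173.1]
wrist_force: [-0.6, 0.1, 0.1]
opening: 0.0425
grasp_force: 0.0
```

```bash
python3 car.py; python3 -c "
from h import *
save('top','t2.png',k=1.4)"
```

```text
car 0.62 [203. 185.] rectc [0.593  0.2368] ang 3.6 size [139.  26.] 324
car 0.59 [199. 249.] rectc [0.4223 0.25  ] ang -11.2 size [ 21. 136.] 290
car 0.53 [328. 254.] rectc [ 0.4093 -0.1079] ang 0.4 size [48. 51.] 260
13.65 [0.4427 0.3869 0.26  ] [179.9886   0.4059 173.5045] [41.2078  9.5815 -0.8404 79.2964 -0.2925 47.7025]
```

Emit:
{"method": "move_arm", "body": {"jaw": [0.5, 0.5, 0.5, 0.5, 0.5, 1, 1, 1, 1, 1], "delta_pos": [[0, 0.003, -0.02], [0, 0, -0.02], [0, 0, -0.017], [0, 0, -0.015], [0, 0, 0], [0, 0, 0], [0, 0, 0], [0, 0, 0], [0, 0, 0], [0, 0, 0]], "yaw": [0, 0, 0, 0, 0, 0, 0, 0, 0, 0], "force": 40}}

```text
time: 14.53
ee_pos: [0.4431, 0.3899, 0.1891]
tcp_rot: [179.9, 0.5, 173.3]
wrist_force: [0.7, -0.0, 4.1]
opening: 0.0184
grasp_force: 39.6
```

Emit:
{"method": "move_arm", "body": {"jaw": [1, 1, 1, 1, 1, 1, 1, 1, 1, 1], "delta_pos": [[0, 0, 0], [0, 0, 0], [0, 0, 0.02], [0, 0, 0.03], [0, 0, 0.035], [0, 0, 0.035], [0, 0, 0.035], [0, 0, 0.035], [0, 0, 0.035], [0, 0, 0.035]], "yaw": [0, 0, 0, 0, 0, 0, 0, 0, 0, 0]}}

```text
time: 15.37
ee_pos: [0.4424, 0.3893, 0.4497]
tcp_rot: [180.0, 0.4, 173.3]
wrist_force: [0.1, 0.5, 0.2]
opening: 0.0184
grasp_force: 39.3
```

Emit:
{"method": "move_arm", "body": {"jaw": [1, 1, 1, 1, 1, 1, 1, 1, 1, 1], "delta_pos": [[0.016, -0.032, 0.006], [0.016, -0.032, 0.006], [0.016, -0.032, 0.006], [0.016, -0.032, 0.006], [0.016, -0.032, 0.006], [0.016, -0.032, 0], [0.016, -0.032, 0], [0.016, -0.032, 0], [0.016, -0.032, 0], [0.016, -0.032, 0]], "yaw": [0.011, 0.011, 0.011, 0.011, 0.011, 0.011, 0.011, 0.011, 0.011, 0.011]}}

```text
time: 16.2
ee_pos: [0.6032, 0.0679, 0.4779]
tcp_rot: [-180.0, 0.4, 179.6]
wrist_force: [-0.4, 1.2, -0.7]
opening: 0.0187
grasp_force: 39.3
```

Emit:
{"method": "move_arm", "body": {"jaw": [1, 1, 1, 1], "delta_pos": [[0.015, -0.03, 0], [0.015, -0.029, 0], [0, 0, 0], [0, 0, 0]], "yaw": [0, 0, 0, 0]}}

```text
time: 16.53
ee_pos: [0.6334, 0.009, 0.4769]
tcp_rot: [-180.0, 0.3, 179.4]
wrist_force: [-0.2, -0.6, -1.3]
opening: 0.0182
grasp_force: 39.4
```

```bash
python3 -c "
from h import *
o=bot.get_obs();print(o['time'],o['ee_pos'],o['tcp_rot'],o['q'])
save('side','s3.png',k=1.4)"
```

```text
16.5333 [0.63342069 0.00898192 0.47694942] [-179.9884837     0.32865705  179.44054188] [ 8.15818881e-01  1.99533453e+01  3.59839768e+01  1.05702346e+02
 -1.94009717e-02  1.37525445e+00]
```

View pics/s3.png

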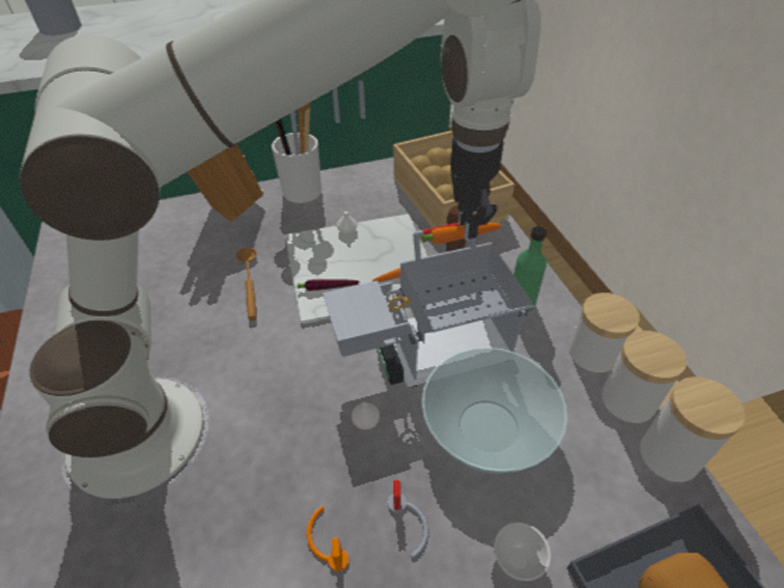

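The first carrot is held level above the pan at (330,167) side px. I'll lower it and release.

Emit:
{"method": "move_arm", "body": {"jaw": [1, 1, 1, 1, 1, 1, 1, 0.55, 0.5, 0.5], "delta_pos": [[0, 0, -0.025], [0, 0, -0.03], [0, 0, -0.03], [0, 0, -0.025], [0, 0, -0.015], [0, 0, -0.006], [0, 0, 0], [0, 0, 0], [0, 0, 0], [0, 0, 0]], "yaw": [0, 0, 0, 0, 0, 0, 0, 0, 0, 0]}}

```text
time: 17.42
ee_pos: [0.6322, 0.0101, 0.3478]
tcp_rot: [-179.8, 0.5, 179.6]
wrist_force: [-0.8, -15.4, 2.3]
opening: 0.0425
grasp_force: 0.2
```

Emit:
{"method": "move_arm", "body": {"jaw": [0.5, 0.5, 0.5, 0.5, 0.5, 0.5, 0.5, 0.5, 0.5, 0.5], "delta_pos": [[0, 0, 0], [0, 0, 0], [0, 0, 0.02], [0, 0, 0.03], [0, 0, 0.035], [0, 0, 0.035], [0, 0, 0.012], [-0.02, 0.03, 0], [-0.02, 0.03, 0], [-0.02, 0.03, 0]], "yaw": [0, 0, 0, 0, 0, 0, 0, 0, 0, 0]}}

```text
time: 18.25
ee_pos: [0.5714, 0.1024, 0.4792]
tcp_rot: [180.0, 0.4, 179.6]
wrist_force: [0.6, 1.4, -0.4]
opening: 0.0427
grasp_force: 0.0
```

Emit:
{"method": "move_arm", "body": {"jaw": [0.5, 0.5, 0.5, 0.5, 0.5, 0.5, 0.5, 0.5, 0.5], "delta_pos": [[-0.025, 0.03, 0], [-0.025, 0.03, 0], [-0.025, 0.03, 0], [-0.025, 0.03, 0], [-0.02, 0.03, 0], [-0.02, 0.001, -0.03], [0, 0, -0.03], [0, 0, -0.03], [0, 0, 0]], "yaw": [-0.018, -0.018, -0.018, -0.018, -0.018, -0.018, -0.018, -0.018, -0.018]}}

```text
time: 19.0
ee_pos: [0.4306, 0.2523, 0.3836]
tcp_rot: [-179.7, 0.1, 170.4]
wrist_force: [-1.6, -0.9, -1.1]
opening: 0.0427
grasp_force: 0.0
```

```bash
python3 car.py; python3 -c "
from h import *
save('top','t4.png',k=1.4)"
```

```text
car 0.9 [285. 173.] rectc [0.6498 0.0126] ang -0.7 size [ 32. 157.] 481
car 0.87 [201. 175.] rectc [0.6219 0.2416] ang 3.5 size [128.  17.] 232
car 0.67 [196. 258.] rectc [0.4205 0.2486] ang -11.5 size [ 23. 139.] 235
19.1 [0.4318 0.252  0.3893] [-179.9707    0.3634  170.3558] [30.3272 -2.3328  0.9198 92.993  -0.2559 39.9709]
```

View pics/t4.png

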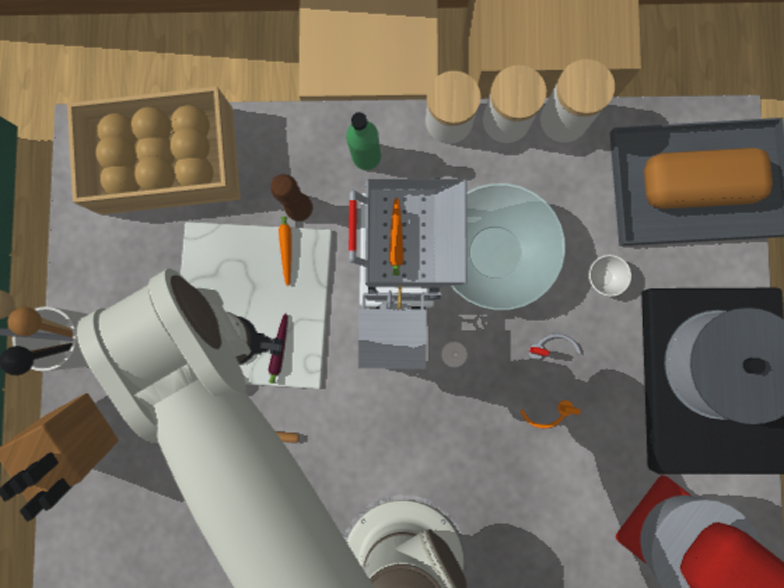

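The first carrot lies in the pan. The upper orange carrot has been knocked towards +x, to about (205,180), so I'll re-measure it later. I'll take the purple one next.

Emit:
{"method": "move_arm", "body": {"jaw": [0.5, 0.5, 0.5, 0.5, 0.5, 0.5, 0.5, 0.5, 1, 1], "delta_pos": [[-0.001, -0.002, -0.035], [0, 0, -0.035], [0, 0, -0.035], [0, 0, -0.03], [0, 0, -0.03], [0, 0, -0.022], [0, 0, -0.012], [0, 0, 0], [0, 0, 0], [0, 0, 0]], "yaw": [0, 0, 0, 0, 0, 0, 0, 0, 0, 0]}}

```text
time: 19.98
ee_pos: [0.4327, 0.2501, 0.1921]
tcp_rot: [179.9, 0.5, 170.3]
wrist_force: [-0.3, -0.5, 2.8]
opening: 0.0194
grasp_force: 4.1
```

Emit:
{"method": "move_arm", "body": {"jaw": [1, 1, 1, 1, 1, 1], "delta_pos": [[0, 0, 0], [0, 0, 0], [0, 0, 0], [0, 0, 0], [0, 0, 0.02], [0, 0, 0.03]], "yaw": [0, 0, 0, 0, 0, 0]}}

```text
time: 20.48
ee_pos: [0.4312, 0.2493, 0.2391]
tcp_rot: [-179.9, 0.3, 170.3]
wrist_force: [0.6, -0.8, -0.2]
opening: 0.0179
grasp_force: 39.5
```

Emit:
{"method": "move_arm", "body": {"jaw": [1, 1, 1, 1, 1, 1, 1], "delta_pos": [[0, 0, 0.035], [0, 0, 0.035], [0, 0, 0.035], [0, 0, 0.035], [0, 0, 0.035], [0, 0, 0.035], [0.002, -0.0045, 0.03]], "yaw": [0, 0, 0, 0, 0, 0, 0]}}

```text
time: 21.07
ee_pos: [0.4329, 0.2451, 0.4835]
tcp_rot: [179.9, 0.5, 170.3]
wrist_force: [0.8, 1.1, -0.2]
opening: 0.018
grasp_force: 39.4
```

Emit:
{"method": "move_arm", "body": {"jaw": [1, 1, 1, 1, 1, 1, 1, 1, 1, 1], "delta_pos": [[0.02, -0.028, 0], [0.02, -0.028, 0], [0.02, -0.028, 0], [0.02, -0.028, 0], [0.02, -0.028, 0], [0.02, -0.028, 0], [0.02, -0.028, 0], [0.02, -0.028, 0], [0.02, -0.028, 0], [0.02, -0.028, 0]], "yaw": [0.017, 0.017, 0.017, 0.017, 0.017, 0.017, 0.017, 0.017, 0.017, 0.017]}}

```text
time: 21.9
ee_pos: [0.6341, -0.0364, 0.4811]
tcp_rot: [-180.0, 0.5, -179.9]
wrist_force: [0.2, 0.4, -0.2]
opening: 0.018
grasp_force: 39.5
```

Emit:
{"method": "move_arm", "body": {"jaw": [1, 1, 1, 1, 1, 1, 1, 0.65, 0.6, 0.6], "delta_pos": [[0, 0, -0.025], [0, 0, -0.03], [0, 0, -0.03], [0, 0, -0.025], [0, 0, -0.015], [0, 0, -0.006], [0, 0, 0], [0, 0, 0], [0, 0, 0], [0, 0, 0]], "yaw": [0, 0, 0, 0, 0, 0, 0, 0, 0, 0]}}

```text
time: 22.73
ee_pos: [0.634, -0.0348, 0.3506]
tcp_rot: [-180.0, 0.5, -179.9]
wrist_force: [-0.3, 0.2, 1.0]
opening: 0.034
grasp_force: 0.0
```

Emit:
{"method": "move_arm", "body": {"jaw": [0.6, 0.6, 0.6, 0.6, 0.6, 0.6, 0.6, 0.5, 0.5, 0.5], "delta_pos": [[0, 0, 0], [0, 0, 0], [0, 0, 0.02], [0, 0, 0.03], [0, 0, 0.035], [0, 0, 0.035], [0, 0, 0.012], [-0.03, 0.01, 0], [-0.03, 0.01, 0], [-0.03, 0.01, 0]], "yaw": [0, 0, 0, 0, 0, 0, 0, 0, 0, 0]}}

```text
time: 23.57
ee_pos: [0.5434, -0.0047, 0.4802]
tcp_rot: [-180.0, 0.4, -180.0]
wrist_force: [-0.4, 0.7, 0.5]
opening: 0.0425
grasp_force: 0.0
```

Emit:
{"method": "move_arm", "body": {"jaw": [0.5, 0.5, 0.5, 0.5, 0.5], "delta_pos": [[-0.03, 0, 0], [-0.03, 0, 0], [-0.03, 0, 0], [-0.03, 0, 0], [-0.03, 0, 0]], "yaw": [0, 0, 0, 0, 0]}}

```text
time: 23.98
ee_pos: [0.3921, -0.0048, 0.4809]
tcp_rot: [-180.0, 0.4, -179.9]
wrist_force: [0.5, -0.5, 1.0]
opening: 0.0429
grasp_force: 0.0
```

```bash
python3 car.py; python3 -c "
from h import *
im=camera('top');cv2.imwrite('pics/t5.png',cv2.resize(im[130:290,100:330],None,fx=3,fy=3)[:,:,::-1])"
```

```text
car 0.88 [204. 174.] rectc [0.6234 0.2416] ang 4.3 size [137.  23.] 309
car 0.84 [300. 172.] rectc [ 0.6523 -0.0389] ang -0.7 size [ 26. 151.] 374
car 0.71 [285. 170.] rectc [0.6512 0.0113] ang -0.7 size [ 29. 154.] 410
24.0833 [ 0.3902 -0.0048  0.4826] [-179.9826    0.5673 -179.952 ] [ -0.7054 -14.2389   1.0165 104.688   -0.0099  -0.7533]
```

View pics/t5.png

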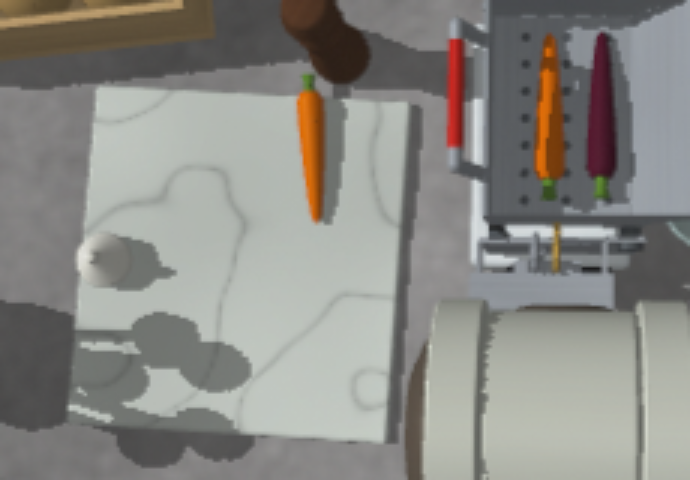

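Emit:
{"method": "move_arm", "body": {"jaw": [0.5, 0.5, 0.5, 0.5, 0.5, 0.5, 0.5, 0.5, 0.5, 0.5], "delta_pos": [[0.0, 0.03, 0], [0.01, 0.03, 0], [0.025, 0.03, 0], [0.025, 0.03, 0], [0.025, 0.03, 0], [0.025, 0.03, 0], [0.025, 0.03, 0], [0.03, 0.02, 0], [0.03, 0.017, 0], [0.018, 0, -0.03]], "yaw": [0.0075, 0.0075, 0.0075, 0.0075, 0.0075, 0.0075, 0.0075, 0.0075, 0.0075, 0.0075]}}

```text
time: 24.97
ee_pos: [0.6105, 0.2459, 0.4541]
tcp_rot: [179.8, 0.9, -175.5]
wrist_force: [1.1, -0.9, 0.4]
opening: 0.0425
grasp_force: 0.0
```

Emit:
{"method": "move_arm", "body": {"jaw": [0.5, 0.5, 0.5, 0.5, 0.5, 0.5], "delta_pos": [[0, 0, -0.035], [0, 0, -0.035], [0, 0, -0.035], [0, 0, -0.035], [0, 0, -0.03], [0, 0, 0]], "yaw": [0, 0, 0, 0, 0, 0]}}

```text
time: 25.47
ee_pos: [0.6061, 0.2419, 0.2726]
tcp_rot: [-179.8, -0.2, -175.7]
wrist_force: [-0.5, -0.7, -1.1]
opening: 0.0429
grasp_force: 0.0
```

```bash
python3 car.py; python3 -c "
from h import *
print(atz('top',(213,147),0),[atz('top',d['xy'],0) for d in pinpoint('top','mill')])"
```

```text
car 0.91 [286. 174.] rectc [0.6483 0.0127] ang -1.0 size [ 31. 160.] 443
car 0.74 [387. 247.] rectc [ 0.4282 -0.3019] ang -75.8 size [ 46. 103.] 253
car 0.57 [301. 171.] rectc [ 0.6509 -0.0389] ang -0.4 size [ 26. 154.] 400
car 0.51 [205. 184.] rectc [0.6235 0.2382] ang 3.0 size [131.  20.] 153
[0.72008324 0.21740211 0.        ] [array([0.71471639, 0.21911407, 0.        ])]Traceback (most recent call last):
  File "car.py", line 11, in <module>
    carrots();o=bot.get_obs();print(o['time'],o['ee_pos'],o['tcp_rot'],o['q'])
    ~~~~~~~^^
  File "car.py", line 7, in carrots
    ys,xs=np.nonzero(d['mask']); P=np.array([atz('top',(x,y),z)[:2] for x,y in zip(xs,ys)])
                                             ~~~^^^^^^^^^^^^^^^
  File "h.py", line 13, in atz
    o,d=ray(name,xy); return o+d*(z-o[2])/d[2]
        ~~~^^^^^^^^^
  File "h.py", line 10, in ray
    m=camera_model(name); R=np.array(m['R']);t=np.array(m['t'])
ValueError: time passes only in moves, steps and waits
```

Emit:
{"method": "move_arm", "body": {"jaw": [0.5, 0.5, 0.5, 0.5, 0.5, 0.5], "delta_pos": [[0, 0, -0.03], [0, 0, -0.025], [0, 0, -0.02], [0, 0, -0.01], [0, 0, 0], [0, 0, 0]], "yaw": [0, 0, 0, 0, 0, 0]}}

```text
time: 26.12
ee_pos: [0.6074, 0.2424, 0.1977]
tcp_rot: [180.0, 0.5, -175.7]
wrist_force: [0.1, -0.7, 0.3]
opening: 0.0426
grasp_force: 0.0
```

Emit:
{"method": "move_arm", "body": {"jaw": [0.5, 0.5, 1, 1, 1, 1, 1, 1, 1, 1], "delta_pos": [[0, -0.001, -0.009], [0, 0, 0], [0, 0, 0], [0, 0, 0], [0, 0, 0], [0, 0, 0], [0, 0, 0], [0, 0, 0], [0, 0, 0.02], [0, 0, 0.03]], "yaw": [0, 0, 0, 0, 0, 0, 0, 0, 0, 0]}}

```text
time: 26.95
ee_pos: [0.6058, 0.2408, 0.2335]
tcp_rot: [-179.9, 0.0, -175.7]
wrist_force: [0.6, -0.4, 0.2]
opening: 0.0179
grasp_force: 39.2
```

Emit:
{"method": "move_arm", "body": {"jaw": [1, 1, 1, 1, 1, 1, 1, 1], "delta_pos": [[0, 0, 0.035], [0, 0, 0.035], [0, 0, 0.035], [0, 0, 0.035], [0, 0, 0.035], [0, 0, 0.035], [0, 0, 0.035], [0, 0, 0.0]], "yaw": [0, 0, 0, 0, 0, 0, 0, 0]}}

```text
time: 27.62
ee_pos: [0.6058, 0.2408, 0.4896]
tcp_rot: [179.8, 1.0, -175.7]
wrist_force: [-0.6, 1.2, 0.3]
opening: 0.0181
grasp_force: 39.1
```

Emit:
{"method": "move_arm", "body": {"jaw": [1, 1, 1, 1, 1, 1, 1, 1, 1], "delta_pos": [[0, -0.03, 0], [0, -0.032, 0], [0, -0.032, 0], [0, -0.032, 0], [0, -0.032, 0], [0, -0.032, 0], [0, -0.032, 0], [0, -0.031, 0], [0, 0, 0]], "yaw": [-0.009, -0.009, -0.009, -0.009, -0.009, -0.009, -0.009, -0.009, 0]}}

```text
time: 28.37
ee_pos: [0.6066, -0.0164, 0.4812]
tcp_rot: [-179.9, 0.4, 180.0]
wrist_force: [0.1, 0.4, -2.1]
opening: 0.0179
grasp_force: 39.3
```

Emit:
{"method": "move_arm", "body": {"jaw": [1, 1, 1, 1, 1, 1, 0.65, 0.6, 0.6, 0.6], "delta_pos": [[0, 0, -0.025], [0, 0, -0.03], [0, 0, -0.03], [0, 0, -0.025], [0, 0, -0.012], [0, 0, 0], [0, 0, 0], [0, 0, 0], [0, 0, 0], [0, 0, 0]], "yaw": [0, 0, 0, 0, 0, 0, 0, 0, 0, 0]}}

```text
time: 29.2
ee_pos: [0.6069, -0.0118, 0.3595]
tcp_rot: [-180.0, 0.4, -179.8]
wrist_force: [-0.8, 0.4, 0.8]
opening: 0.0341
grasp_force: 0.0
```

Emit:
{"method": "move_arm", "body": {"jaw": [0.6, 0.6, 0.6, 0.6, 0.6, 0.5, 0.5, 0.5, 0.5, 0.5], "delta_pos": [[0, 0, 0], [0, 0, 0.02], [0, 0, 0.03], [0, 0, 0.035], [0, 0, 0.035], [-0.03, 0.01, 0], [-0.03, 0.01, 0], [-0.03, 0.01, 0], [-0.03, 0.01, 0], [-0.03, 0.01, 0]], "yaw": [0, 0, 0, 0, 0, 0, 0, 0, 0, 0]}}

```text
time: 30.03
ee_pos: [0.4555, 0.0384, 0.4795]
tcp_rot: [-180.0, 0.4, -179.8]
wrist_force: [0.3, 0.2, 0.6]
opening: 0.0427
grasp_force: 0.0
```

Emit:
{"method": "move_arm", "body": {"jaw": [0.5, 0.5, 0.5], "delta_pos": [[-0.03, 0, 0], [-0.03, 0, 0], [-0.03, 0, 0]], "yaw": [0, 0, 0]}}

```text
time: 30.28
ee_pos: [0.3653, 0.0383, 0.4796]
tcp_rot: [-180.0, 0.4, -179.8]
wrist_force: [-0.7, 1.0, 0.8]
opening: 0.0426
grasp_force: 0.0
```

```bash
python3 -c "
from h import *
a=camera('top')[110:310,100:330];b=camera('side')[120:320,200:430]
cv2.imwrite('pics/t6.png',cv2.resize(np.hstack([a,b]),None,fx=1.7,fy=1.7)[:,:,::-1])
o=bot.get_obs();print(o['time'],o['ee_pos'],o['tcp_rot'])
print([tri(a['xy'],b['xy']) for a in pinpoint('top','pan_grip')[:1] for b in pinpoint('side','pan_grip')[:1]])"
```

```text
30.3833 [0.36337967 0.03810503 0.48126542] [ 179.99324691    0.54299357 -179.75100504]
[(array([0.61797926, 0.0752433 , 0.27223398]), np.float64(0.002147454305491928))]
```

View pics/t6.png

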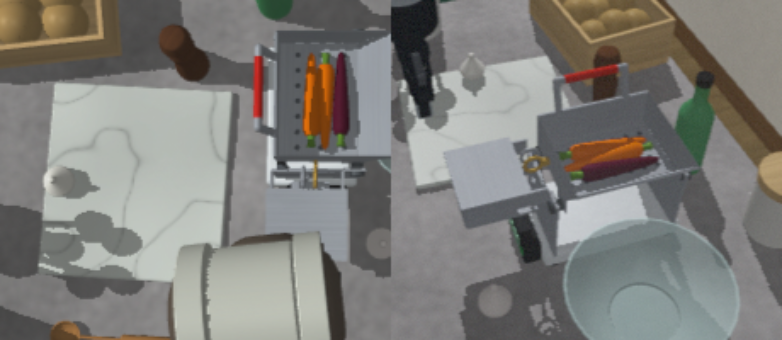

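All three carrots are in the pan, at (285,170) in top px, and the board is empty. Next is the handle.

Emit:
{"method": "move_arm", "body": {"jaw": [0.5, 0.5, 0.5, 0.5, 0.5, 0.5, 0.5, 0.5, 0.5, 0.5], "delta_pos": [[0.02, 0.0047, 0], [0.03, 0.0047, 0], [0.03, 0.0047, 0], [0.03, 0.0047, 0], [0.03, 0.0047, 0], [0.03, 0.0047, 0], [0.03, 0.0047, 0], [0.03, 0.0047, 0], [0.025, 0.0047, 0], [0.007, 0, 0]], "yaw": [0, 0, 0, 0, 0, 0, 0, 0, 0, 0]}}

```text
time: 31.32
ee_pos: [0.6332, 0.0811, 0.4756]
tcp_rot: [-180.0, 0.2, -179.8]
wrist_force: [-0.9, 0.4, -0.3]
opening: 0.0424
grasp_force: 0.0
```

Emit:
{"method": "move_arm", "body": {"jaw": [0.5, 0.5, 0.5, 0.5, 0.5, 0.5], "delta_pos": [[0, 0, 0], [0, 0, -0.015], [0, 0, -0.02], [0, 0, -0.02], [0, 0, -0.009], [0, 0, 0]], "yaw": [0, 0, 0, 0, 0, 0]}}

```text
time: 31.82
ee_pos: [0.6285, 0.0803, 0.4132]
tcp_rot: [-180.0, 0.2, -179.8]
wrist_force: [-1.1, -0.8, 0.1]
opening: 0.0427
grasp_force: 0.0
```

Emit:
{"method": "move_arm", "body": {"jaw": [0.7, 0.8, 0.82, 0.82, 0.82], "delta_pos": [[0, 0, 0], [0, 0, 0], [0, 0, 0], [0, 0, 0], [0, 0, 0]], "yaw": [0, 0, 0, 0, 0]}}

```text
time: 32.23
ee_pos: [0.6288, 0.0805, 0.4164]
tcp_rot: [-180.0, 0.5, -179.8]
wrist_force: [0.1, 0.4, -0.3]
opening: 0.0154
grasp_force: 0.0
```

Run:
```python
from h import *
o=bot.get_obs();print(o['time'],o['ee_pos'],o['tcp_rot'],o['opening'],o['wrist_force'])
t0=np.arctan2(.112,.140)
a=np.r_[0,np.linspace(.05,1.72,30)]
P=np.c_[.1793*np.cos(t0+a),.1793*np.sin(t0+a)];d=np.diff(P,axis=0)
print([[0,round(float(x),4),round(float(y),4)] for x,y in d])
save('side','s7.png',(200,100,430,280),3)
```

```text
32.2333 [0.62882519 0.0804679  0.41644481] [-179.99501365    0.4534872  -179.77742377] 0.01543048885909367 [ 0.13992256  0.37449835 -0.34418469]
[[0, -0.0058, 0.0069], [0, -0.0071, 0.0075], [0, -0.0075, 0.0071], [0, -0.0079, 0.0067], [0, -0.0083, 0.0062], [0, -0.0086, 0.0057], [0, -0.0089, 0.0052], [0, -0.0092, 0.0047], [0, -0.0095, 0.0042], [0, -0.0097, 0.0036], [0, -0.0099, 0.003], [0, -0.01, 0.0025], [0, -0.0101, 0.0019], [0, -0.0102, 0.0013], [0, -0.0103, 0.0007], [0, -0.0103, 0.0001], [0, -0.0103, -0.0005], [0, -0.0103, -0.0011], [0, -0.0102, -0.0017], [0, -0.0101, -0.0022], [0, -0.0099, -0.0028], [0, -0.0098, -0.0034], [0, -0.0095, -0.0039], [0, -0.0093, -0.0045], [0, -0.009, -0.005], [0, -0.0087, -0.0055], [0, -0.0084, -0.006], [0, -0.008, -0.0065], [0, -0.0076, -0.0069], [0, -0.0072, -0.0074]]
```

View pics/s7.png

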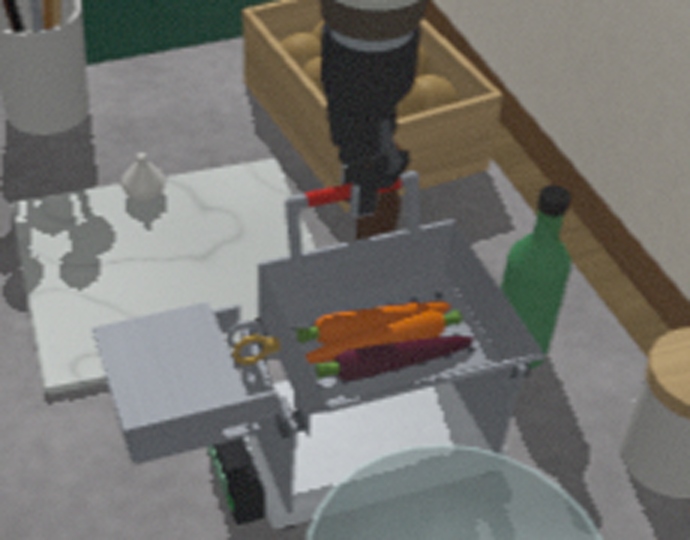

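The fingers now straddle the red bar at (355,190 in the crop), with no contact force. I'll tip it along its arc.

Emit:
{"method": "move_arm", "body": {"jaw": [0.82, 0.82, 0.82, 0.82, 0.82, 0.82, 0.82, 0.82, 0.82, 0.82], "delta_pos": [[0, -0.0058, 0.0069], [0, -0.0071, 0.0075], [0, -0.0075, 0.0071], [0, -0.0079, 0.0067], [0, -0.0083, 0.0062], [0, -0.0086, 0.0057], [0, -0.0089, 0.0052], [0, -0.0092, 0.0047], [0, -0.0095, 0.0042], [0, -0.0097, 0.0036]], "yaw": [0, 0, 0, 0, 0, 0, 0, 0, 0, 0], "force": 60}}

```text
time: 33.12
ee_pos: [0.6287, -0.0029, 0.4742]
tcp_rot: [-180.0, 0.4, -179.8]
wrist_force: [-0.1, 2.5, 2.1]
opening: 0.0153
grasp_force: 1.3
```

Run:
```python
from h import *
o=bot.get_obs();print(o['time'],o['ee_pos'],o['tcp_rot'],o['opening'],o['wrist_force'])
save('side','s8.png',(200,80,430,310),2.5)
```

```text
33.1167 [ 0.62868825 -0.00288883  0.47423257] [-179.98896809    0.42130283 -179.77446333] 0.01530967324240811 [-0.08759257  2.5135643   2.10895654]
```

View pics/s8.png

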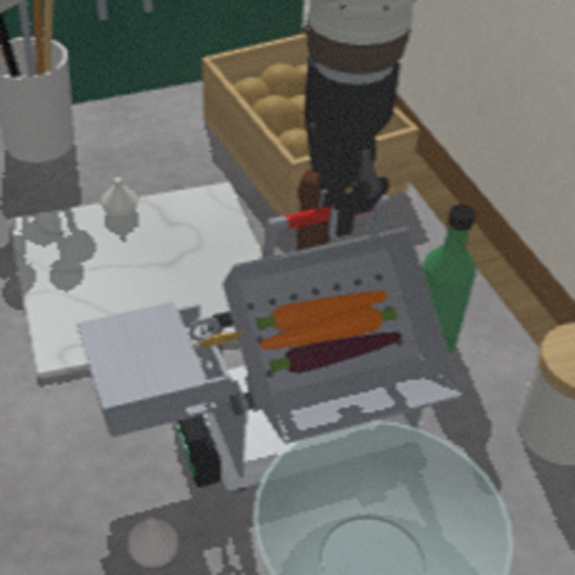

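The pan follows the fingers, about 0.55 rad so far, with the bar at (320,215 in the crop). I'll keep going.

Emit:
{"method": "move_arm", "body": {"jaw": [0.82, 0.82, 0.82, 0.82, 0.82, 0.82, 0.82, 0.82, 0.82, 0.82], "delta_pos": [[0, -0.0099, 0.003], [0, -0.01, 0.0025], [0, -0.0101, 0.0019], [0, -0.0102, 0.0013], [0, -0.0103, 0.0007], [0, -0.0103, 0.0001], [0, -0.0103, -0.0005], [0, -0.0103, -0.0011], [0, -0.0102, -0.0017], [0, -0.0101, -0.0022]], "yaw": [0, 0, 0, 0, 0, 0, 0, 0, 0, 0]}}

```text
time: 34.0
ee_pos: [0.6288, -0.1049, 0.4772]
tcp_rot: [-180.0, 0.4, -179.8]
wrist_force: [0.5, -0.7, 0.0]
opening: 0.0154
grasp_force: 0.0
```

Emit:
{"method": "move_arm", "body": {"jaw": [0.82, 0.82, 0.82, 0.82, 0.82, 0.82, 0.82, 0.82, 0.82, 0.82], "delta_pos": [[0, -0.0099, -0.0028], [0, -0.0098, -0.0034], [0, -0.0095, -0.0039], [0, -0.0093, -0.0045], [0, -0.009, -0.005], [0, -0.0087, -0.0055], [0, -0.0084, -0.006], [0, -0.008, -0.0065], [0, -0.0076, -0.0069], [0, -0.0072, -0.0074]], "yaw": [0, 0, 0, 0, 0, 0, 0, 0, 0, 0]}}

```text
time: 34.83
ee_pos: [0.6288, -0.1919, 0.4248]
tcp_rot: [-180.0, 0.4, -179.8]
wrist_force: [-0.4, -1.8, -0.6]
opening: 0.0155
grasp_force: 0.4
```

Emit:
{"method": "move_arm", "body": {"jaw": [0.82, 0.82, 0.82, 0.82, 0.82, 0.82], "delta_pos": [[0, 0, 0], [0, 0, 0], [0, 0, 0], [0, 0, 0], [0, 0, 0], [0, 0, 0]], "yaw": [0, 0, 0, 0, 0, 0]}}

```text
time: 35.33
ee_pos: [0.6287, -0.191, 0.4258]
tcp_rot: [-180.0, 0.4, -179.8]
wrist_force: [-1.0, -3.5, 0.4]
opening: 0.0157
grasp_force: 1.3
```

Run:
```python
from h import *
o=bot.get_obs();print(o['time'],o['ee_pos'],o['tcp_rot'],o['opening'],o['wrist_force'])
a=camera('side')[120:350,190:450];b=camera('top')[90:320,230:460]
cv2.imwrite('pics/s9.png',cv2.resize(np.hstack([a,b]),None,fx=1.6,fy=1.6)[:,:,::-1])
```

```text
35.3333 [ 0.62871761 -0.19095842  0.42584738] [-179.97126408    0.39710105 -179.76353499] 0.01570802346917244 [-1.04910818 -3.47280867  0.3657649 ]
```

View pics/s9.png

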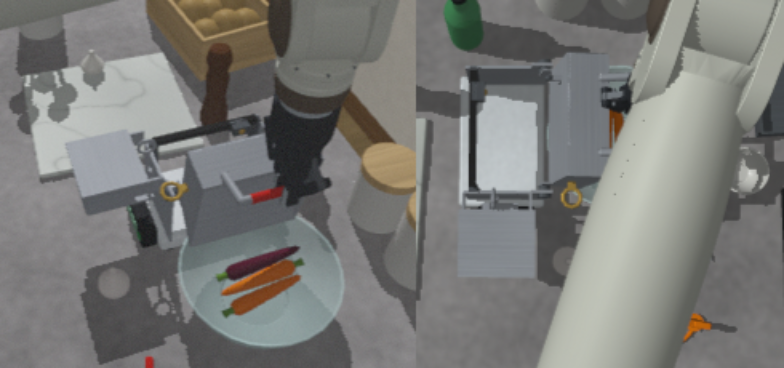

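All three carrots are in the bowl, around (260,280 in the left crop). I'll bring the pan back along the same arc, still caged.

Emit:
{"method": "move_arm", "body": {"jaw": [0.82, 0.82, 0.82, 0.82, 0.82, 0.82, 0.82, 0.82, 0.82, 0.82], "delta_pos": [[0, 0.0072, 0.0074], [0, 0.0076, 0.0069], [0, 0.008, 0.0065], [0, 0.0084, 0.006], [0, 0.0087, 0.0055], [0, 0.009, 0.005], [0, 0.0093, 0.0045], [0, 0.0095, 0.0039], [0, 0.0098, 0.0034], [0, 0.0099, 0.0028]], "yaw": [0, 0, 0, 0, 0, 0, 0, 0, 0, 0]}}

```text
time: 36.27
ee_pos: [0.6288, -0.1025, 0.4776]
tcp_rot: [180.0, 0.4, -179.8]
wrist_force: [0.8, -1.4, 0.6]
opening: 0.0153
grasp_force: 0.5
```

Emit:
{"method": "move_arm", "body": {"jaw": [0.82, 0.82, 0.82, 0.82, 0.82, 0.82, 0.82, 0.82, 0.82, 0.82], "delta_pos": [[0, 0.0101, 0.0022], [0, 0.0102, 0.0017], [0, 0.0103, 0.0011], [0, 0.0103, 0.0005], [0, 0.0103, -0.0001], [0, 0.0103, -0.0007], [0, 0.0102, -0.0013], [0, 0.0101, -0.0019], [0, 0.01, -0.0025], [0, 0.0099, -0.003]], "yaw": [0, 0, 0, 0, 0, 0, 0, 0, 0, 0]}}

```text
time: 37.1
ee_pos: [0.6288, -0.001, 0.4731]
tcp_rot: [-180.0, 0.4, -179.8]
wrist_force: [-0.6, 0.1, -1.1]
opening: 0.0152
grasp_force: 0.2
```

Emit:
{"method": "move_arm", "body": {"jaw": [0.82, 0.82, 0.82, 0.82, 0.82, 0.82, 0.82], "delta_pos": [[0, 0.0097, -0.0036], [0, 0.0095, -0.0042], [0, 0.0092, -0.0047], [0, 0.0089, -0.0052], [0, 0.0086, -0.0057], [0, 0.0083, -0.0062], [0, 0, 0]], "yaw": [0, 0, 0, 0, 0, 0, 0]}}

```text
time: 37.68
ee_pos: [0.6289, 0.054, 0.4423]
tcp_rot: [179.9, 0.3, -179.7]
wrist_force: [0.4, 3.1, 0.8]
opening: 0.0155
grasp_force: 1.5
```

Emit:
{"method": "move_arm", "body": {"jaw": [0.82, 0.82, 0.82, 0.82, 0.82, 0.82, 0.82, 0.82, 0.82, 0.82], "delta_pos": [[0, 0.004, -0.0034], [0, 0.0039, -0.0033], [0, 0.0038, -0.0036], [0, 0.0037, -0.0035], [0, 0.0036, -0.0038], [0, 0.0035, -0.0037], [0, 0.003, -0.0035], [0, 0.0028, -0.0034], [0, 0.003, 0], [0, 0, 0]], "yaw": [0, 0, 0, 0, 0, 0, 0, 0, 0, 0]}}

```text
time: 38.52
ee_pos: [0.6289, 0.0826, 0.4147]
tcp_rot: [-179.7, 0.3, -179.8]
wrist_force: [1.0, -8.9, -5.3]
opening: 0.0154
grasp_force: 4.6
```

Run:
```python
from h import *
o=bot.get_obs();print(o['time'],o['ee_pos'],o['tcp_rot'],o['opening'],o['wrist_force'])
a=camera('side');b=camera('top')
for cam,I in [('top',b),('side',a)]:
    h=cv2.cvtColor(I,cv2.COLOR_RGB2HSV); m=((h[...,0]<6)|(h[...,0]>174))&(h[...,1]>170)&(h[...,2]>90)
    n,l,s,c=cv2.connectedComponentsWithStats(m.astype(np.uint8))
    print(cam,[(c[i],s[i]) for i in range(1,n) if s[i,4]>8 and s[i,4]<300])
```

```text
38.5167 [0.6288694  0.08259023 0.41468335] [-179.747437      0.31625994 -179.84947399] 0.015359506146030776 [ 1.03643271 -8.91616252 -5.33552067]
top [(array([385.03921569, 250.47058824]), array([379, 248,  13,   6,  51], dtype=int32)), (array([453.81690141, 377.11267606]), array([445, 357,  23,  39, 284], dtype=int32))]
side [(array([309.2244898 , 164.51020408]), array([303, 162,  13,   6,  49], dtype=int32)), (array([282.87671233, 352.35616438]), array([281, 343,   5,  21,  73], dtype=int32))]
```

Emit:
{"method": "move_arm", "body": {"jaw": [0.82, 0.82, 0.82, 0.82, 0.82, 0.82, 0.7, 0.5, 0.5, 0.5], "delta_pos": [[0, 0.002, 0], [0, 0.002, 0], [0, 0, 0], [0, -0.003, 0], [0, -0.004, 0], [0, 0, 0], [0, 0, 0], [0, 0, 0], [0, 0, 0], [0, 0, 0]], "yaw": [0, 0, 0, 0, 0, 0, 0, 0, 0, 0]}}

```text
time: 39.45
ee_pos: [0.6287, 0.0808, 0.4158]
tcp_rot: [-180.0, 0.4, -179.8]
wrist_force: [-0.2, -0.6, -0.0]
opening: 0.0429
grasp_force: 0.0
```

Emit:
{"method": "move_arm", "body": {"jaw": [0.5, 0.5, 0.5, 0.5, 0.5, 0.5, 0.5, 0.5, 0.5, 0.5], "delta_pos": [[0, 0, 0.02], [0, 0, 0.03], [0, 0, 0.03], [0, 0, 0.02], [-0.02, -0.02, 0], [-0.02, -0.03, 0], [-0.02, -0.035, 0], [-0.02, -0.035, 0], [-0.02, -0.035, 0], [-0.02, -0.035, 0]], "yaw": [0, 0, 0, 0, 0, 0, 0, 0, 0, 0]}}

```text
time: 40.28
ee_pos: [0.5075, -0.1105, 0.5158]
tcp_rot: [-180.0, 0.4, -179.7]
wrist_force: [-0.3, -0.1, 0.2]
opening: 0.0427
grasp_force: 0.0
```

Emit:
{"method": "move_arm", "body": {"jaw": [0.5, 0.5, 0.5, 0.5, 0.5, 0.5, 0.5], "delta_pos": [[-0.02, -0.035, 0], [-0.02, -0.035, 0], [-0.02, -0.035, 0], [-0.02, -0.035, 0], [-0.02, -0.03, 0], [0, 0, 0], [0, 0, 0]], "yaw": [-0.12, -0.12, -0.12, -0.12, -0.12, -0.12, -0.12]}}

```text
time: 40.87
ee_pos: [0.4075, -0.2811, 0.5158]
tcp_rot: [-180.0, 0.4, 131.5]
wrist_force: [1.0, 0.5, 0.0]
opening: 0.0428
grasp_force: 0.0
```

Run:
```python
from h import *
np.set_printoptions(precision=4,suppress=True)
o=bot.get_obs();print(o['time'],o['ee_pos'],o['tcp_rot'],o['opening'],o['wrist_force'])
a=camera('side');b=camera('top')
for cam,I in [('top',b),('side',a)]:
    h=cv2.cvtColor(I,cv2.COLOR_RGB2HSV); m=((h[...,0]<6)|(h[...,0]>174))&(h[...,1]>170)&(h[...,2]>90)
    n,l,s,c=cv2.connectedComponentsWithStats(m.astype(np.uint8))
    for i in range(1,n):
        if 8<s[i,4]<300:
            ys,xs=np.nonzero(l==i);print(cam,c[i],s[i])
B=[(d['xy'],round(d['confidence'],2)) for d in pinpoint('side','latch')];print('latch',B,[(d['xy'],d['confidence']) for d in pinpoint('top','latch')])
print('bowl',[(atz('top',d['xy'],0),d['confidence']) for d in pinpoint('top','bowl')],[(atz('side',d['xy'],0),d['confidence']) for d in pinpoint('side','bowl')])
# brass / shelf in top image
h=cv2.cvtColor(b,cv2.COLOR_RGB2HSV)[195:225,270:300]
m=(h[...,0]>12)&(h[...,0]<30)&(h[...,1]>120);ys,xs=np.nonzero(m);print('brass px',xs.mean()+270,ys.min()+195,ys.max()+195)
cv2.imwrite('pics/c10.png',np.hstack([cv2.resize(b[180:270,240:360],None,fx=3.3,fy=3.3),cv2.resize(a[185:275,230:350],None,fx=3.3,fy=3.3)])[:,:,::-1])
```

```text
40.8667 [ 0.4075 -0.2811  0.5158] [-179.9876    0.412   131.541 ] 0.04277091824670442 [1.044  0.5108 0.0335]
top [251.4014 160.7143] [249 143   5  36 147]
top [385.0392 250.4706] [379 248  13   6  51]
top [555.1385 416.1538] [548 411  12   9  65]
side [328.2927 160.561 ] [324 158   9   6  41]
side [282.8767 352.4795] [281 343   5  21  73]
latch [] [([281.3, 210.0], 0.77)]
bowl [] [(array([ 0.6185, -0.1922,  0.    ]), 0.55)]
brass px 284.8888888888889 204 219
```

View pics/c10.png

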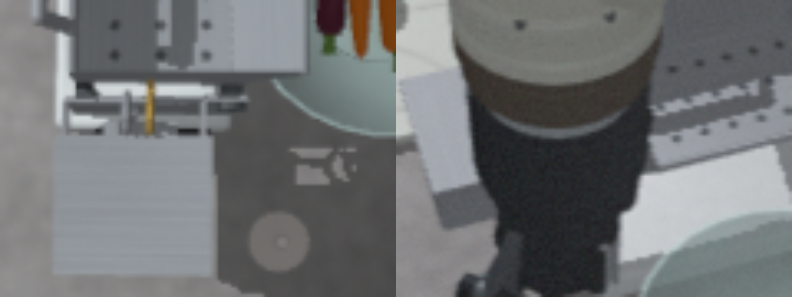

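The pan is home: the handle blob is back at (251.4,160.7), against (251.4,160.6) before. The latch shelf spans (256–306, 221–263), with the brass eye at column 285 and the steel eye at about 278. Next I'll fit the hook pose.

```bash
cat > hk.py <<'E'
from h import *
from scipy.optimize import least_squares
def world(p,pts,z0=0):
    b=np.array([p[0],p[1],z0]);c,s=np.cos(p[2]),np.sin(p[2]);R=np.array([[c,-s,0],[s,c,0],[0,0,1]])
    return b+np.atleast_2d(pts)@R.T
plate=np.array([[x,y,z] for x in(-.006,.006) for y in(-.015,.015) for z in(.008,.06)])
def cen(cam,X):
    h=cv2.convexHull(np.array([proj(cam,x) for x in X],np.float32));m=cv2.moments(h);q=h[:,0]
    return np.r_[m['m10']/m['m00'],m['m01']/m['m00'],q.min(0),q.max(0)]
def arc(a): a=np.radians(a);return np.c_[.045*np.sin(a),-.045+.045*np.cos(a),np.full_like(a,.004)]
E
python3 - <<'E'
from hk import *
np.set_printoptions(precision=4,suppress=True)
pts=np.array([(165,90),(190,83),(212,88),(230,103),(248,125)])/3.3+[340,215]
T=np.array([385.04+.5,250.47+.5]);S=np.array([282.88+.5,352.4+.5])
def res(p):
    P=world(p,plate);r=list(cen('top',P)[:2]-T)+list((cen('side',P)[:2]-S))
    A=np.array([proj('top',x) for x in world(p,arc(np.linspace(20,150,60)))])
    for q in pts[:-1]: r.append(np.min(np.linalg.norm(A-q,axis=1)))
    r+=list(A[-1]-pts[-1]); return r
f=least_squares(res,[.412,-.27,-.28]);p=f.x;print(p,np.degrees(p[2]),np.array(res(p)))
print('plate bbox',cen('top',world(p,plate))[2:],cen('side',world(p,plate))[2:])
for q in [(256.1,220.9),(305.5,220.9),(256.1,263.3),(305.5,263.3)]: print('shelf',atz('top',q,.174))
print('brass',atz('top',(285.4,204),.18),atz('top',(285.4,220),.18),atz('top',(285.4,212),.194),'steel',atz('top',(278.4,212),.194))
g=(.625,-.0595,.15);print('pred latch',proj('top',(.509,.0115,.18)))
E
```

```text
[ 0.4138 -0.2724 -0.3116] -17.852302073325678 [-0.1021  0.3849 -0.5605  1.5529  0.2078  0.1868  0.1402  0.6213 -1.2665
 -0.0229]
plate bbox [377.6047 247.5624 393.2454 255.1711] [280.0713 343.1187 285.5693 365.8356]
shelf [0.4901 0.0762 0.174 ]
shelf [ 0.4897 -0.0472  0.174 ]
shelf [0.3847 0.0758 0.174 ]
shelf [ 0.3847 -0.0465  0.174 ]
brass [0.5316 0.0027 0.18  ] [0.4917 0.0028 0.18  ] [0.5104 0.0026 0.194 ] steel [0.5105 0.0198 0.194 ]
pred latch [281.8944 213.0629]
```

Emit:
{"method": "move_arm", "body": {"jaw": [0.5, 0.5, 0.5, 0.5, 0.5, 0.5, 0.5, 0.5, 0.5, 0.5], "delta_pos": [[0.003, 0.004, -0.02], [0.003, 0.004, -0.02], [0, 0.001, -0.02], [0, 0, -0.02], [0, 0, -0.02], [0, 0, -0.02], [0, 0, -0.02], [0, 0, -0.02], [0, 0, -0.02], [0, 0, -0.02]], "yaw": [-0.115, -0.115, -0.115, -0.115, -0.115, -0.115, -0.115, -0.115, -0.115, 0]}}

```text
time: 42.0
ee_pos: [0.415, -0.27, 0.3147]
tcp_rot: [-180.0, 0.4, 72.6]
wrist_force: [0.4, 0.3, -0.1]
opening: 0.0429
grasp_force: 0.0
```

Emit:
{"method": "move_arm", "body": {"jaw": [0.6, 0.6, 0.6, 0.6], "delta_pos": [[0, 0, -0.02], [0, 0, -0.015], [0, 0, 0], [0, 0, 0]], "yaw": [0, 0, 0, 0]}}

```text
time: 42.33
ee_pos: [0.4148, -0.2701, 0.2805]
tcp_rot: [-179.9, 0.4, 72.9]
wrist_force: [0.1, 0.3, 0.5]
opening: 0.0345
grasp_force: 0.0
```

Run:
```python
from h import *
o=bot.get_obs();print(o['time'],o['ee_pos'],o['tcp_rot'],o['opening'],o['wrist_force'])
save('side','s11.png',(190,230,390,420),3)
```

```text
42.3333 [ 0.41483856 -0.2700692   0.28047485] [-179.91911868    0.36887108   72.92515855] 0.03449880785023873 [0.11436182 0.349328   0.46879004]
```

View pics/s11.png

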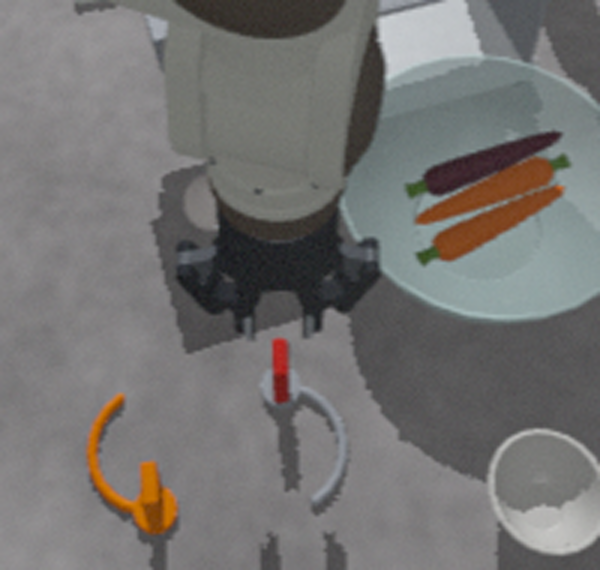

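The open fingers straddle the red plate at (280,350 in the crop). The orange one, left of it at (150,490), stays untouched. I'll descend and grip.

Emit:
{"method": "move_arm", "body": {"jaw": [0.6, 0.6, 0.6, 0.6, 0.6, 0.6, 0.75, 1, 1, 1], "delta_pos": [[-0.001, -0.0025, -0.025], [0, 0, -0.025], [0, 0, -0.02], [0, 0, -0.01], [0, 0, 0], [0, 0, 0], [0, 0, 0], [0, 0, 0], [0, 0, 0], [0, 0, 0]], "yaw": [-0.01, 0, 0, 0, 0, 0, 0, 0, 0, 0], "force": 70}}

```text
time: 43.22
ee_pos: [0.4144, -0.2734, 0.2026]
tcp_rot: [179.8, 0.4, 72.2]
wrist_force: [-0.6, 0.3, 6.8]
opening: 0.0111
grasp_force: 69.1
```

Emit:
{"method": "move_arm", "body": {"jaw": [1, 1, 1, 1, 1, 1, 1], "delta_pos": [[0, 0, 0], [0, 0, 0], [0, 0, 0], [0, 0, 0], [0, 0, 0], [0, 0, 0], [0, 0, 0]], "yaw": [0, 0, 0, 0, 0, 0, 0]}}

```text
time: 43.8
ee_pos: [0.4143, -0.2734, 0.2026]
tcp_rot: [179.8, 0.4, 72.2]
wrist_force: [0.1, 0.5, 6.7]
opening: 0.0112
grasp_force: 69.1
```

Run:
```python
from h import *
o=bot.get_obs();print(o['time'],o['ee_pos'],o['tcp_rot'],o['opening'],o['grasp_force'],o['wrist_force'])
```

```text
43.8 [ 0.41433399 -0.27340859  0.20256649] [179.83937978   0.4385199   72.22229749] 0.011239263421883893 69.11758303642273 [0.07245059 0.4710398  6.71933987]
```

Emit:
{"method": "move_arm", "body": {"jaw": [1, 1, 1, 1, 1, 1, 1, 1, 1, 1], "delta_pos": [[0, 0, 0.01], [0, 0, 0.02], [0, 0, 0.03], [0, 0, 0.03], [0, 0, 0.03], [0, 0, 0.03], [0, 0, 0.03], [0, 0, 0.03], [0, 0, 0.03], [0, 0, 0.01]], "yaw": [0, 0, 0, 0, 0, 0, 0, 0, 0, 0]}}

```text
time: 44.63
ee_pos: [0.4132, -0.2727, 0.4562]
tcp_rot: [179.7, 0.5, 72.2]
wrist_force: [0.6, -1.1, -0.1]
opening: 0.0108
grasp_force: 68.2
```

Emit:
{"method": "move_arm", "body": {"jaw": [1, 1, 1, 1, 1, 1, 1, 1, 1, 1], "delta_pos": [[0, 0.02, 0], [0, 0.02, 0], [0, 0.02, 0], [0, 0.02, 0], [0, 0.02, 0], [0, 0.02, 0], [0, 0.02, 0], [0, 0.02, 0], [0, 0.02, 0], [0, 0.02, 0]], "yaw": [0.116, 0.116, 0.116, 0.116, 0.116, 0.116, 0.116, 0.116, 0.116, 0.116]}}

```text
time: 45.47
ee_pos: [0.4132, -0.072, 0.4517]
tcp_rot: [180.0, 0.4, 139.0]
wrist_force: [0.4, 0.4, -2.1]
opening: 0.0109
grasp_force: 68.2
```

Emit:
{"method": "move_arm", "body": {"jaw": [1, 1, 1, 1, 1, 1, 1, 1, 1, 1], "delta_pos": [[0.004, 0.012, 0], [0, 0.012, 0], [0, 0.012, 0], [0, 0.012, 0], [0, 0.012, 0], [0, 0.011, 0], [0, 0.0095, 0], [0, 0, 0], [0, 0, 0], [0, 0, 0]], "yaw": [0.116, 0.116, 0.116, 0.116, 0.116, 0.116, 0.113, 0, 0, 0]}}

```text
time: 46.3
ee_pos: [0.4176, 0.0072, 0.4511]
tcp_rot: [-180.0, 0.4, -175.2]
wrist_force: [-0.0, 1.1, -1.1]
opening: 0.0113
grasp_force: 68.4
```

Run:
```python
from hk import *
np.set_printoptions(precision=4,suppress=True)
o=bot.get_obs();print(o['time'],o['ee_pos'],o['tcp_rot'],o['opening'],o['grasp_force'],o['wrist_force'])
a=camera('side');b=camera('top')
p=[o['ee_pos'][0],o['ee_pos'][1],np.radians(o['tcp_rot'][2]-90)];z0=o['ee_pos'][2]-.2026
ks={'hook_tip':arc(np.array([150.]))}
for k,q in ks.items():
    X=world(p,q,z0)[0];print(k,'pred',X,proj('top',X),proj('side',X))
    for c in('top','side'): print(c,[(d['xy'],round(d['confidence'],2)) for d in pinpoint(c,k)])
A=world(p,arc(np.linspace(20,150,27)),z0)
for I,c in((b,'top'),(a,'side')):
    for X in A: 
        u=proj(c,X)
    print(c,proj(c,A[0]),proj(c,A[-1]))
u,v=proj('top',A[-1]).astype(int);s,t=proj('side',A[-1]).astype(int)
def crop(I,u,v): return cv2.resize(I[max(v-55,0):max(v-55,0)+110,u-60:u+60],None,fx=3.3,fy=3.3)
D=[]
for I,c,(u,v) in((b,'top',(u,v)),(a,'side',(s,t))):
    C=crop(I,u,v).copy()
    for X in A[[0,8,16,26]]:
        q=(proj(c,X)-[u-60,max(v-55,0)])*3.3; cv2.circle(C,tuple(int(i) for i in q),3,(255,0,255),1)
    D.append(C)
cv2.imwrite('pics/c12.png',np.hstack(D)[:,:,::-1])
```

```text
46.3 [0.4176 0.0072 0.4511] [-179.9764    0.413  -175.1681] 0.01128438391933043 68.3637535572052 [-0.0343  1.1181 -1.0554]
hook_tip pred [0.4994 0.0367 0.2525] [270.461  214.5767] [276.2617 187.6265]
top [([371.6, 291.2], 0.56)]
side [([227.7, 359.4], 0.72), ([272.4, 189.0], 0.7)]
top [276.4746 249.2658] [270.461  214.5767]
side [245.6806 198.6876] [276.2617 187.6265]
```

View pics/c12.png

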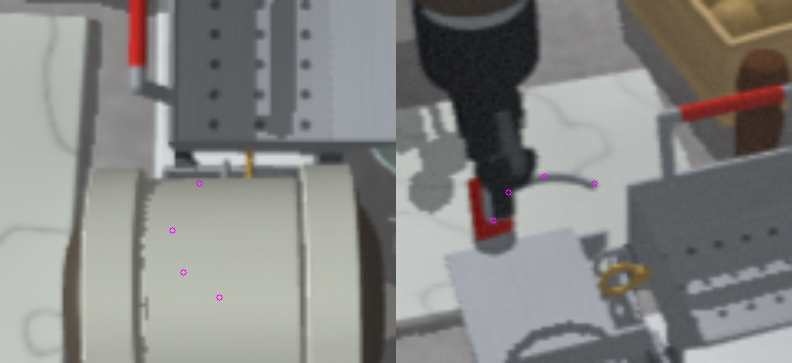

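Run:
```python
from hk import *
np.set_printoptions(precision=4,suppress=True)
im=camera('side');h=cv2.cvtColor(im,cv2.COLOR_RGB2HSV)[195:235,265:305]
m=(h[...,0]>12)&(h[...,0]<32)&(h[...,1]>110);ys,xs=np.nonzero(m);print('side brass bbox',xs.min()+265,xs.max()+266,ys.min()+195,ys.max()+196)
u=((xs.min()+xs.max()+1)/2+265,(ys.min()+ys.max()+1)/2+195);print(u)
for x in(.504,.508,.512):
    R=np.array([proj('side',(x+.014*np.cos(t),.002,.18+.014*np.sin(t))) for t in np.linspace(0,6.28,60)]);print(x,R.min(0),R.max(0))
R=np.array([proj('top',(.508+.014*np.cos(t),.002,.18+.014*np.sin(t))) for t in np.linspace(0,6.28,60)]);print('top',R.min(0),R.max(0))
print(bot.get_obs()['time'])
```

```text
side brass bbox 278 293 212 221
(np.float64(285.5), np.float64(216.5))
0.504 [277.3129 213.3132] [287.8807 221.3156]
0.508 [278.8319 212.9468] [289.3804 220.9489]
0.512 [280.3482 212.5811] [290.8776 220.5828]
top [285.6518 207.8177] [285.7807 219.0834]
46.55
```

Emit:
{"method": "move_arm", "body": {"jaw": [1, 1, 1, 1, 1, 1, 1, 1], "delta_pos": [[-0.0004, 0, -0.015], [0, 0, -0.02], [0, 0, -0.02], [0, 0, -0.012], [0, 0, -0.005], [0, 0, 0], [0, 0, 0], [0, 0, 0]], "yaw": [0, 0, 0, 0, 0, 0, 0, 0]}}

```text
time: 47.22
ee_pos: [0.4175, 0.0074, 0.3796]
tcp_rot: [-180.0, 0.5, -175.0]
wrist_force: [-0.1, 0.2, -0.8]
opening: 0.0108
grasp_force: 68.3
```

Run:
```python
from hk import *
np.set_printoptions(precision=4,suppress=True)
o=bot.get_obs();print(o['time'],o['ee_pos'],o['tcp_rot'],o['opening'],o['grasp_force'],o['wrist_force'])
s=np.radians(94.8)-.0827*np.arange(21);P=np.c_[-.045*np.sin(s),.045*np.cos(s)]
print([[round(float(x),4),round(float(y),4),0] for x,y in np.diff(P,axis=0)])
```

```text
47.2167 [0.4175 0.0074 0.3796] [-179.9828    0.4596 -174.9817] 0.010754687699108655 68.31013083457947 [-0.0525  0.2173 -0.8341]
[[-0.0002, 0.0037, 0], [0.0001, 0.0037, 0], [0.0005, 0.0037, 0], [0.0008, 0.0036, 0], [0.0011, 0.0036, 0], [0.0013, 0.0035, 0], [0.0016, 0.0033, 0], [0.0019, 0.0032, 0], [0.0022, 0.003, 0], [0.0024, 0.0028, 0], [0.0026, 0.0026, 0], [0.0028, 0.0024, 0], [0.003, 0.0022, 0], [0.0032, 0.0019, 0], [0.0033, 0.0016, 0], [0.0035, 0.0014, 0], [0.0036, 0.0011, 0], [0.0036, 0.0008, 0], [0.0037, 0.0005, 0], [0.0037, 0.0002, 0]]
```

Emit:
{"method": "move_arm", "body": {"jaw": [1, 1, 1, 1, 1, 1], "delta_pos": [[-0.0003, 0.0035, 0], [0.0001, 0.0037, 0], [0.0005, 0.0037, 0], [0.0008, 0.0036, 0], [0.0011, 0.0036, 0], [0, 0, 0]], "yaw": [-0.0827, -0.0827, -0.0827, -0.0827, -0.0827, 0]}}

```text
time: 47.72
ee_pos: [0.4199, 0.0259, 0.3795]
tcp_rot: [180.0, 0.4, 161.1]
wrist_force: [0.1, 1.0, -0.5]
opening: 0.0111
grasp_force: 68.4
```

Emit:
{"method": "move_arm", "body": {"jaw": [1, 1, 1, 1], "delta_pos": [[0.0013, 0.0035, 0], [0.0016, 0.0033, 0], [0.0019, 0.0032, 0], [0, 0, 0]], "yaw": [-0.0827, -0.0827, -0.0827, 0]}}

```text
time: 48.05
ee_pos: [0.4247, 0.0357, 0.3792]
tcp_rot: [180.0, 0.4, 147.1]
wrist_force: [0.5, 0.1, -1.5]
opening: 0.0113
grasp_force: 68.4
```

Run:
```python
from hk import *
np.set_printoptions(precision=4,suppress=True)
o=bot.get_obs();print(o['time'],o['ee_pos'],o['tcp_rot'],o['opening'],o['grasp_force'],o['wrist_force'])
a=camera('side')
p=[o['ee_pos'][0],o['ee_pos'][1],np.radians(o['tcp_rot'][2]-90)];z0=o['ee_pos'][2]-.2026
X=world(p,arc(np.array([150.])),z0)[0];print('tip pred',X,proj('side',X),[(d['xy'],d['confidence']) for d in pinpoint('side','hook_tip')])
s,t=285,213
C=cv2.resize(a[t-50:t+50,s-65:s+65],None,fx=6,fy=6,interpolation=cv2.INTER_CUBIC)
cv2.imwrite('pics/c13.png',C[:,:,::-1])
```

```text
48.05 [0.4247 0.0357 0.3792] [179.9825   0.4226 147.0816] 0.011335534344253363 68.36854934692383 [ 0.549   0.1043 -1.5158]
tip pred [0.5074 0.009  0.1806] [283.0124 214.9679] [([279.1, 215.5], 0.75), ([231.3, 362.7], 0.56)]
```

The tip is through the steel eye with no contact force, so I'll continue round the curve.

Emit:
{"method": "move_arm", "body": {"jaw": [1, 1, 1, 1, 1, 1], "delta_pos": [[0.0022, 0.003, 0], [0.0024, 0.0028, 0], [0.0026, 0.0026, 0], [0.0028, 0.0024, 0], [0.003, 0.0022, 0], [0, 0, 0]], "yaw": [-0.0827, -0.0827, -0.0827, -0.0827, -0.0827, 0]}}

```text
time: 48.65
ee_pos: [0.4376, 0.0486, 0.3788]
tcp_rot: [-180.0, 0.4, 123.4]
wrist_force: [-0.0, 0.4, -1.1]
opening: 0.0111
grasp_force: 68.4
```

Emit:
{"method": "move_arm", "body": {"jaw": [1, 1, 1, 1, 1, 1, 1, 1, 1], "delta_pos": [[0.0032, 0.0019, 0], [0.0033, 0.0016, 0], [0.0035, 0.0014, 0], [0.0036, 0.0011, 0], [0.0036, 0.0008, 0], [0.0037, 0.0005, 0], [0.0037, 0.0002, 0], [0, 0, 0], [0, 0, 0]], "yaw": [-0.0827, -0.0827, -0.0827, -0.0827, -0.0827, -0.0827, -0.0827, 0, 0]}}

```text
time: 49.4
ee_pos: [0.4619, 0.0558, 0.3787]
tcp_rot: [-180.0, 0.4, 90.6]
wrist_force: [0.0, 0.4, -1.1]
opening: 0.0113
grasp_force: 68.3
```

Run:
```python
from hk import *
np.set_printoptions(precision=4,suppress=True)
o=bot.get_obs();print(o['time'],o['ee_pos'],o['tcp_rot'],o['opening'],o['grasp_force'],o['wrist_force'])
p=[o['ee_pos'][0],o['ee_pos'][1],np.radians(o['tcp_rot'][2]-90)];z0=o['ee_pos'][2]-.2026
camera('side');X=world(p,arc(np.array([150.])),z0)[0];print('tip pred',X,proj('side',X),[(d['xy'],d['confidence']) for d in pinpoint('side','hook_tip')])
```

```text
49.4 [0.4619 0.0558 0.3787] [-179.973     0.3927   90.6008] 0.011346222570376934 68.33956360816956 [ 0.0132  0.3863 -1.132 ]
tip pred [ 0.4852 -0.0279  0.1801] [279.1539 227.5498] [([230.0, 361.5], 0.89), ([279.1, 227.2], 0.66)]
```

The tip is seen at (279,227), as predicted, well past the brass eye. I'll lower the hook onto the shelf.

Emit:
{"method": "move_arm", "body": {"jaw": [1, 1, 1, 1, 1, 1], "delta_pos": [[0, 0, -0.0006], [0, 0, -0.0006], [0, 0, -0.0006], [0, 0, 0], [0, 0, 0], [0, 0, 0]], "yaw": [-0.01, 0, 0, 0, 0, 0]}}

```text
time: 50.0
ee_pos: [0.4619, 0.0561, 0.3769]
tcp_rot: [-180.0, 0.4, 89.7]
wrist_force: [-0.8, -0.3, -0.6]
opening: 0.011
grasp_force: 68.4
```

Emit:
{"method": "move_arm", "body": {"jaw": [1, 1, 1, 1, 1], "delta_pos": [[0, 0, -0.0007], [0, 0, -0.0007], [0, 0, 0], [0, 0, 0], [0, 0, 0]], "yaw": [0, 0, 0, 0, 0]}}

```text
time: 50.42
ee_pos: [0.4618, 0.0561, 0.3766]
tcp_rot: [179.9, 0.4, 89.7]
wrist_force: [-2.9, 0.3, 6.7]
opening: 0.0111
grasp_force: 69.5
```

Emit:
{"method": "move_arm", "body": {"jaw": [0.85, 0.8, 0.75, 0.72, 0.72, 0.72, 0.72, 0.72], "delta_pos": [[0, 0, 0], [0, 0, 0], [0, 0, 0], [0, 0, 0], [0, 0, 0], [0, 0, 0.01], [0, 0, 0.02], [0, 0, 0.03]], "yaw": [0, 0, 0, 0, 0, 0, 0, 0]}}

```text
time: 51.08
ee_pos: [0.4617, 0.056, 0.4349]
tcp_rot: [-179.8, 0.4, 89.7]
wrist_force: [0.1, -0.6, -0.5]
opening: 0.024
grasp_force: 0.0
```

Emit:
{"method": "move_arm", "body": {"jaw": [0.72, 0.72, 0.72, 0.72, 0.72, 0.72, 0.72, 0.72, 0.72, 0.72], "delta_pos": [[0, 0, 0.03], [0, 0, 0.03], [-0.02, 0.02, 0.01], [-0.02, 0.03, 0], [-0.02, 0.03, 0], [-0.02, 0.03, 0], [-0.02, 0.03, 0], [-0.02, 0.03, 0], [-0.02, 0.03, 0], [-0.01, 0.03, 0]], "yaw": [0, 0, 0, 0, 0, 0, 0, 0, 0, 0]}}

```text
time: 51.92
ee_pos: [0.3097, 0.2869, 0.507]
tcp_rot: [180.0, 0.3, 89.7]
wrist_force: [0.9, 0.1, 0.9]
opening: 0.024
grasp_force: 0.0
```

Emit:
{"method": "move_arm", "body": {"jaw": [0.72, 0.72, 0.72, 0.72, 0.72, 0.72], "delta_pos": [[0, 0.03, 0], [0, 0.03, 0], [0, 0.03, 0], [0, 0.02, 0], [0, 0, 0], [0, 0, 0]], "yaw": [0, 0, 0, 0, 0, 0]}}

```text
time: 52.42
ee_pos: [0.3119, 0.3969, 0.5053]
tcp_rot: [-180.0, 0.4, 89.8]
wrist_force: [0.3, 0.1, 0.4]
opening: 0.0238
grasp_force: 0.0
```

Run:
```python
from h import *
o=bot.get_obs();print(o['time'],o['ee_pos'],o['wrist_force'])
a=camera('side');b=camera('top')
C=np.hstack([cv2.resize(b[130:270,240:400],(480,420)),cv2.resize(a[150:330,230:430],(467,420))])
cv2.imwrite('pics/f14.png',cv2.resize(C,None,fx=.84,fy=.84)[:,:,::-1])
h=cv2.cvtColor(b,cv2.COLOR_RGB2HSV); m=((h[...,0]<6)|(h[...,0]>174))&(h[...,1]>170)&(h[...,2]>90)
n,l,s,c=cv2.connectedComponentsWithStats(m.astype(np.uint8));print([c[i] for i in range(1,n) if 8<s[i,4]<300])
print('bowl',[(atz('side',d['xy'],0),d['confidence']) for d in pinpoint('side','bowl')])
```

```text
52.4167 [0.31185537 0.39686075 0.50533147] [0.32483017 0.14972842 0.42525143]
[array([251.40136054, 160.71428571]), array([261.67857143, 231.        ])]
bowl []
```

View pics/f14.png

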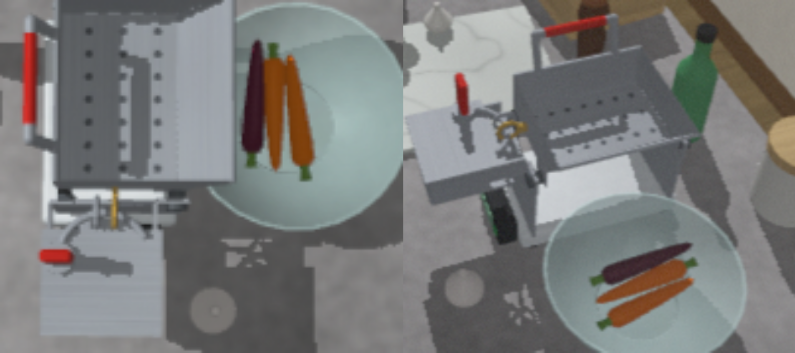

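The hook lies flat on the shelf at (262,231), with its rod through both eyes and the tip out beyond the brass one. The pan is home and all three carrots are in the bowl.

```bash
python3 -c "
from workcell import bot
print(bot.job_done())"
```

```text
the job is handed in; nothing more can be done
None
```

Job handed in at about 52 s: all three carrots are in the bowl, the pan is clicked home, and the red-handled hook lies flat on the shelf, threaded through both eyes.

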